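Rehang the lift-off door of an equipment cabinet

TASK

Lift the blue door out of its black stand and hang it, standing open, on the grey cabinet's hinge: lower both of its knuckles gently onto the two upright pins until they are fully home, feeling for the pins because the hinge strip is not exactly where it is measured. Then let go and push the door gently shut against its stops. Never press the door hard against the pins or the cabinet (25 N bends them), and leave the solder reel, the flux tin and the green tape where they are.

Things in the scene. Friction and masses are not known exactly. Their poses are not given: they have to be found in the camera images.
- cabinet: Grey steel cabinet screwed to the bench, 120 deep x 190 wide x 165 high, open towards the robot. Origin: centre of underside; x to its back, y to its left seen from the robot, z up. Front face at x = -60; a lip 6 mm proud of it frames the opening; the shut door meets 2 rubber stops 8 mm proud at y = -61. Hinge on the left; the door opens towards the robot. Over 25 N from the door bends pins or cabinet.
- slot_end (a point): Inner end of the slots that hold the hinge strip, at (-73, 66, 40) in the cabinet's frame; axes as the cabinet's. The common vertical axis of the two pins lies 2.5 to 15.5 mm from this point in +y: it differs from run to run, is not measured, stays fixed in a run. This point is at the height of the lower seat (40 above the bench), where the lower knuckle's mouth rests when the door is home.
- door_mid (a point): Centre of the loose blue door's leaf: 140 wide (x), 10 thick (y), 130 high (z), 0.2 to 0.4 kg; flat faces, gripped from above across the thickness. x points to the hinge edge, y out of the outer face, z up. A knob of diameter 14 stands 12 mm off the outer face at x = -52, 5 below mid. Hung open at a right angle, axes as the cabinet's; shut, x is the cabinet's +y. Starts upright in the stand.
- knuckle (a point): Centre of the lower mouth of the door's lower knuckle, 79 mm in +x and 45 mm in -z from door_mid. Two knuckles, tubes 20 long, outside diameter 20, bore 10 right through, on one axis along z; the upper one's mouth is 75 above the lower one's. Axes as the door's. Hung, the door's lower edge is 20 and its upper edge 150 above the bench.
- rack: Black stand screwed to the bench, base 120 x 90 x 8; origin: centre of its underside. The door stands on the base in a slot along x, 13 wide, between two ribs 110 long whose tops are 30 above the bench. The door's upper edge is 138 above the bench there; it lifts straight out.
- solder_reel: Solder reel with white winding, diameter 62, 55 high, standing on the rubber mat to the right; origin: centre of its underside. Bystander.
- flux_tin: Round flux tin with red lid, diameter 58, 20 high, on the bench; origin: centre of its underside. Bystander.
- tape_green: Roll of green tape lying flat, diameter 58, 18 high, on the bench; origin: centre of its underside. Bystander.
- pin_space (a point): Fixed point of the cabinet at (-73, 75, 131) in its frame, mid-way in the range of the pin axis (+-6.5 mm in y) at the height of the upper pin's tip. Two alike upright brass pins, one above the other, diameter 8.2, 16 high, with a blunt flat tip (0.5 mm bevel, flat of diameter 7.2). Each stands on a seat, a disc of diameter 16; seats 40 and 115, tips 56 and 131 above the bench.
Things that resemble listed ones, but are neither listed nor needed, are in the scene too. What is shaped like the rack but orange is not meant.

How it is judged:
By the outcome, as a careful person would: the job done as asked, in the order asked, and still so for the second after the job is handed in, with the robot touching nothing.
It also fails if it takes over 72 s, if anything falls off the work surface, if the arm or the gripper's body presses on something with over 40 N, if the wrist force passes 120 N, or if a joint passes its speed limit or range.

ROBOT

A 6-joint arm with a two-finger parallel gripper is mounted at the origin on a cart in front of the work surface, level with it; the furniture and walls round the work are solid. World frame = base frame: x ahead of the robot, y to its left, z up, the work surface at z = 0. Lengths are in m, angles in rad, forces in N, time in s.
With the tool pointing down it reaches from about 0.35 to 0.975 m from the base axis. Payload 4.9 kg.
Tool frame: the origin (TCP) lies at the very end of the fingers, on their centre line; the grasp point (between the pads) lies 19 mm behind it (manip.hold_point_z is the distance from the TCP to the grasp point, in m); z points along the fingers, y is the direction in which the jaws open and shut (so a half turn about z gives the same grasp; the last joint's range is limited). The gripper opens to 85 mm and grips with 20 to 120 N. Pads are 22 mm wide; open, the fingers measure 114 mm over their backs; the gripper's body (76 mm by 85 mm) begins 54 mm behind the grasp point. The pads swing forward as they close: fully open they stand 13 mm farther back than shut.
Start: joints at [-0.119, 0.053, 1.613, -0, 1.476, -0.119], TCP at [0.625, 0, 0.231] pointing down, gripper open.
Joint ranges: [-3.01, 3.01], [-1.01, 2.22], [0.06, 2.58], [-1.02, 4.17], [0.09, 2.62], [-3.14, 3.14]. Speed limits (rad/s): [2.57, 2.57, 3.14, 3.14, 3.14, 3.14].

INTERFACE

Orientations are given as a unit quaternion [w, x, y, z].
In Python, from plant import manip gives the robot as it stands. The module is installed in compiled form; this text tells all that it offers.
- The arm moves only by the shell command python3 -m creep 'ROWS'. ROWS is JSON, a list of rows, each a list of 7 numbers: the turn, a rotation vector about the tool's x, y, z in degrees, then the shift along the tool's x, y, z in m, then the opening, from 0 (shut) to 1 (fully open). In form: [[ax, ay, az, tx, ty, tz, jaw], ...]. A call has 1 to 20 rows; each row shifts and turns the commanded pose from where the row before left it, along the tool's axes as they then stand; what a row does not reach is not made up. A row lasts 1/12 s, in which the tool goes at most 41.7 mm and 7.16 degrees, less where a joint would pass 70% of its speed; a pose out of reach is approached as far as the arm can. A call is refused whole if a number of a shift passes 0.0417 or a number of a turn 7.16, either way. A call with a gripper value outside its range is refused whole. The fingers move at their own pace and stop on an object; the grip force is fixed at half the most. Time passes only in rows, so rows that do not move let the fingers close. It gives the time, the measured TCP pose, the force and the opening at its end, in the units of the state.
- manip.state(): the state, without advancing time (a new reading comes with each control period).
- manip.grab_frame(name): name is "scene" or "side" or "wrist"; returns the picture (384x512x3 uint8, blue, green, red); there is no depth.
- manip.get_calibration(name): a dict with "fx", "fy", "cx", "cy" (pixels), "xyz" and "attitude" of the camera in the world. Camera axes: x right, y down, z forward; pixel columns grow to the right and rows downward; lengths in m; the calibration is good to about 2 mm. The wrist camera is an equidistant fisheye: a pixel r from the principal point sees the ray r / f radians off the axis. A picture is of the moment at which its call begins: read the wrist's pose just before it. get_calibration takes no time and is no camera call; for the wrist camera it gives the pose at the moment of the call.
- manip.job_done(): hands the job in, once; it reports no verdict.
Trained networks look in the newest picture that a camera, given by its name, has taken for a name from the list of things; names that differ only in an ending like _2 or _b are one class to them, and where a whole thing is asked for, a point or a joint stands for the part that bears it (a point fixed in the world has none). Each returns a list of dicts, best first, with "confidence" (0 to 1); they miss things now and then, are a little off and sometimes report something else, mostly with a low value. They report only what shows in the picture. A call takes as long as a camera call. They do not tell look-alikes from the thing itself.
- manip.cut_out(target, camera): "pixels" (384x512 bool, what is visible of it) and "rect" ([left, top, right, bottom] in pixels, round what is visible of it).
The state is a dict: "time": time; "joint_pos": joint angles; "joint_vel": joint speeds; "joint_efforts": joint torques, N m; "tool_pos": TCP position; "tool_rot": TCP orientation; "contact_force": force on the tool from outside, world axes, zero at the start; "ft_torque": the same for the moment, N m; "gripper_width": opening from 0.0 (shut) to 1.0 (fully open).
Only numpy, scipy, OpenCV 4.12 (cv2) and the standard library are available. Lean on these libraries where they do the work, as an engineer would, in place of code of your own. Each camera call takes 0.05 s, during which the arm holds its last target.

## Working session

There is one attempt and no reset: what is moved stays moved. The work goes in short steps, Python scripts to look and compute and a shell command to move; the robot and the scene stay as the last step left them, time stands still between calls to the robot, and variables do not carry over. Pictures are saved under pics/ and viewed, and the job is handed in when it is done.

```bash
mkdir -p pics
cat > h.py <<'E'
import numpy as np, cv2
from plant import manip
from scipy.spatial.transform import Rotation as R
def q2R(q): return R.from_quat([q[1],q[2],q[3],q[0]]).as_matrix()
def ray(name,u,v,c=None):
    c=c or manip.get_calibration(name)
    x=(u-c['cx'])/c['fx']; y=(v-c['cy'])/c['fy']
    if name=='wrist':
        r=np.hypot(x,y); d=np.array([np.sin(r)*x/max(r,1e-9),np.sin(r)*y/max(r,1e-9),np.cos(r)])
    else: d=np.array([x,y,1.0])
    d=q2R(c['attitude'])@d
    return np.array(c['xyz']),d/np.linalg.norm(d)
def atz(name,u,v,z):
    o,d=ray(name,u,v); return o+d*(z-o[2])/d[2]
def proj(name,p,c=None):
    c=c or manip.get_calibration(name)
    q=q2R(c['attitude']).T@(np.array(p)-np.array(c['xyz']))
    if name=='wrist':
        th=np.arctan2(np.hypot(q[0],q[1]),q[2]); k=th/max(np.hypot(q[0],q[1]),1e-9)
        return c['cx']+c['fx']*q[0]*k,c['cy']+c['fy']*q[1]*k
    return c['cx']+c['fx']*q[0]/q[2],c['cy']+c['fy']*q[1]/q[2]
def st():
    s=manip.state(); print('t',round(s['time'],2),'p',np.round(s['tool_pos'],4),'R',np.round(q2R(s['tool_rot']),3).tolist(),'F',np.round(s['contact_force'],1),'T',np.round(s['ft_torque'],2),'g',round(s['gripper_width'],3))
    return s
E
python3 - <<'E'
from h import *
s=st()
for n in ['scene','side','wrist']:
    c=manip.get_calibration(n); print(n,c)
    cv2.imwrite(f'pics/{n}0.png',manip.grab_frame(n))
E
```

```text
t 0.0 p [6.244e-01 1.000e-04 2.301e-01] R [[-0.0, 1.0, -0.002], [1.0, 0.0, 0.0], [0.0, -0.002, -1.0]] F [-0.3 -0.3 -0. ] T [ 0.02 -0.02 -0.02] g 1.005
scene {'fx': 487.39798025868623, 'fy': 487.39798025868623, 'cx': 247.22408577361801, 'cy': 176.22287186244696, 'xyz': array([0.0802359 , 0.69374047, 1.06481792]), 'attitude': array([ 0.10127783, -0.27932336,  0.89332089, -0.3371929 ])}
side {'fx': 405.64268541414975, 'fy': 405.64268541414975, 'cx': 260.2983296532776, 'cy': 195.6390350524297, 'xyz': array([ 0.36736163, -0.87458876,  0.80269878]), 'attitude': array([-0.43678019,  0.89577594, -0.06864787,  0.04578208])}
wrist {'fx': 297.3186396354542, 'fy': 297.3186396354542, 'cx': 245.17727560094764, 'cy': 190.65366166682807, 'xyz': array([0.62526538, 0.07558043, 0.37282284]), 'attitude': array([ 1.46851787e-01,  9.89157831e-01,  1.44852080e-04, -1.14795269e-03])}
```

View pics/scene0.png

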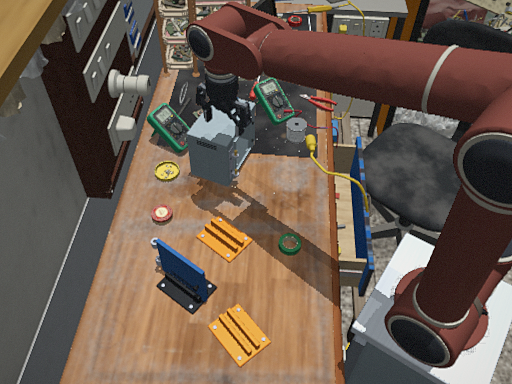

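View pics/side0.png

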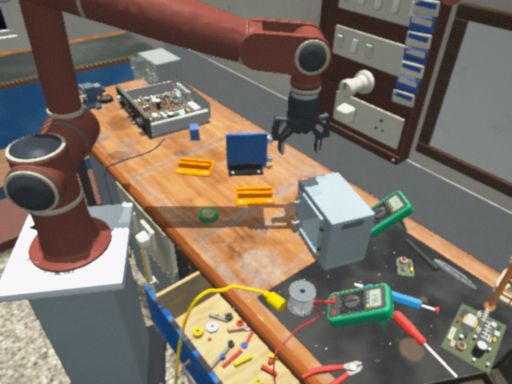

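View pics/wrist0.png

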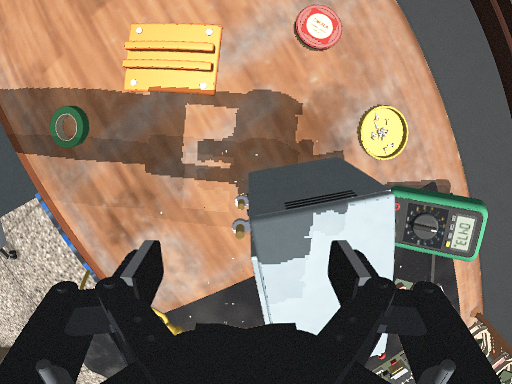

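Run:
```python
from h import *
ims={}
for cam in ['scene','side','wrist']:
    im=manip.grab_frame(cam); ims[cam]=im
    for t in ['cabinet','door_mid','rack','knuckle','slot_end','pin_space','flux_tin','tape_green','solder_reel']:
        try: r=manip.cut_out(t,cam)
        except Exception as e: print(cam,t,'ERR',e); continue
        print(cam,t,[(round(d['confidence'],2),list(np.round(d['rect'])),int(d['pixels'].sum())) for d in r[:3]])
        for i,d in enumerate(r[:2]): np.save(f'm_{cam}_{t}_{i}.npy',d['pixels'])
    cv2.imwrite(f'im_{cam}.png',im)
def crop(cam,x0,y0,x1,y1,k): 
    cv2.imwrite(f'pics/c_{cam}.png',cv2.resize(ims[cam][y0:y1,x0:x1],None,fx=k,fy=k,interpolation=cv2.INTER_CUBIC))
crop('scene',130,70,290,320,2.4)
crop('side',210,110,400,280,4)
crop('wrist',220,140,420,330,3)
```

```text
scene cabinet [(0.74, [np.float64(185.0), np.float64(100.0), np.float64(258.0), np.float64(186.0)], 3672), (0.41, [np.float64(152.0), np.float64(236.0), np.float64(210.0), np.float64(301.0)], 1543)]
scene door_mid [(0.83, [np.float64(153.0), np.float64(239.0), np.float64(209.0), np.float64(302.0)], 1442)]
scene rack [(0.93, [np.float64(158.0), np.float64(273.0), np.float64(215.0), np.float64(313.0)], 972), (0.85, [np.float64(200.0), np.float64(217.0), np.float64(253.0), np.float64(264.0)], 1331)]
scene knuckle [(0.79, [np.float64(151.0), np.float64(236.0), np.float64(207.0), np.float64(298.0)], 1354)]
scene slot_end [(0.82, [np.float64(184.0), np.float64(100.0), np.float64(257.0), np.float64(183.0)], 3745)]
scene pin_space [(0.77, [np.float64(187.0), np.float64(98.0), np.float64(252.0), np.float64(187.0)], 3682)]
scene flux_tin [(0.62, [np.float64(151.0), np.float64(204.0), np.float64(174.0), np.float64(226.0)], 366)]
scene tape_green [(0.75, [np.float64(184.0), np.float64(102.0), np.float64(256.0), np.float64(188.0)], 3665), (0.54, [np.float64(279.0), np.float64(233.0), np.float64(3
[... 1279 characters left out ...]
oat64(89.0), np.float64(147.0)], 1034)]
wrist rack [(0.91, [np.float64(120.0), np.float64(20.0), np.float64(223.0), np.float64(93.0)], 6536)]
wrist knuckle []
wrist slot_end [(0.75, [np.float64(230.0), np.float64(156.0), np.float64(395.0), np.float64(356.0)], 18780), (0.57, [np.float64(292.0), np.float64(4.0), np.float64(338.0), np.float64(52.0)], 1680)]
wrist pin_space [(0.95, [np.float64(231.0), np.float64(154.0), np.float64(394.0), np.float64(353.0)], 18574)]
wrist flux_tin [(0.66, [np.float64(293.0), np.float64(5.0), np.float64(341.0), np.float64(52.0)], 1678)]
wrist tape_green [(0.65, [np.float64(51.0), np.float64(106.0), np.float64(88.0), np.float64(146.0)], 1145)]
wrist solder_reel []
```

View pics/c_scene.png

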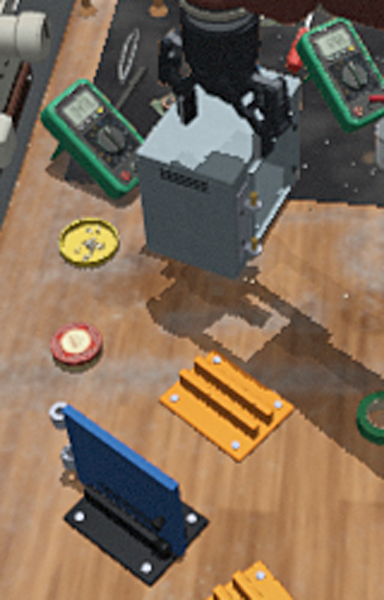

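View pics/c_side.png

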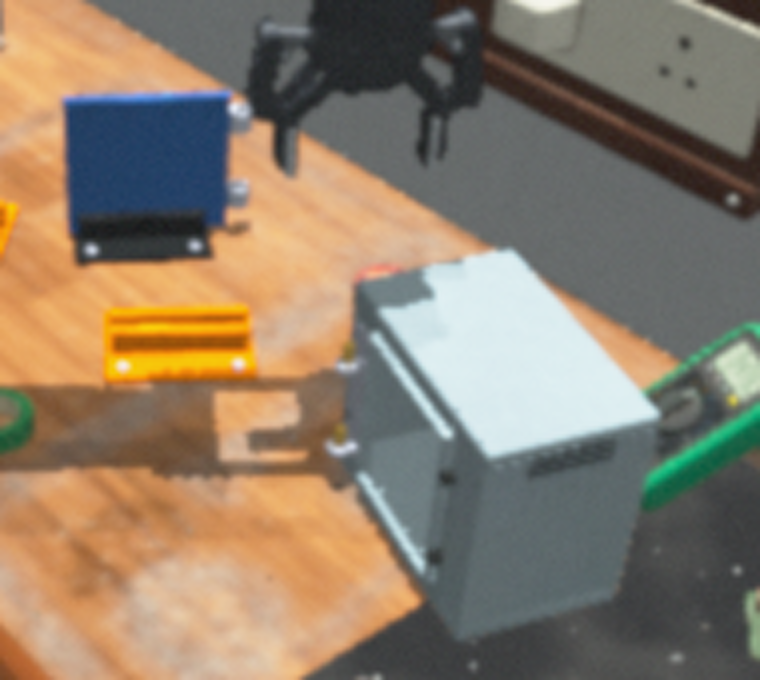

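View pics/c_wrist.png

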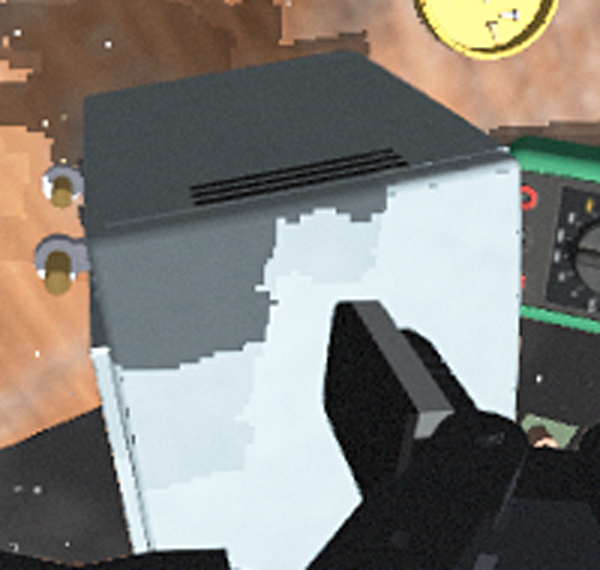

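```bash
cat > fit.py <<'E'
from h import *
from scipy.optimize import least_squares
cal={n:manip.get_calibration(n) for n in ['scene','side','wrist']}
def fit(obs,x0):
    # obs: list (cam,localpt mm,uv)
    def f(p):
        c,s=np.cos(p[2]),np.sin(p[2]); r=[]
        for cam,l,uv in obs:
            l=np.array(l)/1000
            w=[p[0]+c*l[0]-s*l[1],p[1]+s*l[0]+c*l[1],l[2]]
            r+=list(np.array(proj(cam,w,cal[cam]))-uv)
        return np.array(r)
    a=least_squares(f,x0,loss='soft_l1'); print(np.round(a.x,4),'deg',np.degrees(a.x[2])); print(np.round(f(a.x).reshape(-1,2),1).tolist()); return a.x
E
python3 - <<'E'
from fit import *
L=[('FL',-60,95),('BL',60,95),('FR',-60,-95),('BR',60,-95)]
FLt,BLt,FRt,BRt=[(a,b,165) for _,a,b in L]; FLb,BLb,FRb,BRb=[(a,b,0) for _,a,b in L]
sc=[('scene',BLt,(188.3,135.4)),('scene',FLt,(231.3,147.9)),('scene',FLb,(230,184.6)),('scene',BLb,(190.8,173.3))]
sd=[('side',BLt,(338.8,172.3)),('side',BRt,(374.3,213)),('side',FRt,(332.5,225.5)),('side',FLt,(299.3,181.3)),('side',FRb,(325.5,270)),('side',BRb,(363.8,259.5))]
wr=[('wrist',FLt,(250,216.7)),('wrist',BLt,(391.7,191.7)),('wrist',BLb,(335.7,157.3)),('wrist',FLb,(248.3,172.3))]
for o in (sc,sd,wr,sc+sd+wr): p=fit(o,[0.75,-0.03,0.])
for cam,w in [('scene',0),('side',0),('wrist',0)]:
  for y in (66,75):
    c,s=np.cos(p[2]),np.sin(p[2])
    for z in (56,131): print(cam,y,z,np.round(proj(cam,[p[0]+c*-.073-s*y/1000,p[1]+s*-.073+c*y/1000,z/1000]),1))
print('door')
d=[('scene',(70,0,138),(157.1,240)),('scene',(-70,0,138),(205.8,272.9)),('side',(-70,0,138),(226.5,134.3)),('side',(70,0,138),(266.8,133.3))]
print(atz('scene',157,240,.138),atz('scene',205.8,272.9,.138),atz('side',226.5,134.3,.138),atz('side',266.8,133.3,.138))
fit(d,[0.4,0.2,0.])
E
```

```text
[ 0.7021 -0.0979  0.2589] deg 14.833382904219294
[[-0.7, -1.2], [-1.5, -2.6], [1.0, 1.6], [1.6, 2.0]]
[ 0.7072 -0.0953  0.1936] deg 11.090590262507911
[[-0.7, -0.7], [1.9, 0.4], [0.3, -1.3], [-0.3, -1.6], [-1.0, 1.3], [0.3, 0.6]]
[ 0.7034 -0.0931  0.1701] deg 9.748133225451287
[[-1.3, 1.3], [3.7, 0.6], [1.5, -2.1], [-1.0, -2.8]]
[ 0.7055 -0.0945  0.2025] deg 11.60129115692722
[[-3.8, -2.3], [-5.7, -2.1], [-2.9, 2.1], [-1.2, 0.9], [-1.7, -0.8], [1.3, 0.1], [-0.1, -1.4], [-1.2, -1.6], [-1.4, 1.2], [-0.2, 0.2], [-2.0, 6.1], [2.4, 0.7], [0.6, -2.1], [-1.4, 0.2]]
scene 66 56 [235.2 167.9]
scene 66 131 [234.9 149.1]
scene 75 56 [233.9 170.1]
scene 75 131 [233.5 151.3]
side 66 56 [295.3 217.9]
side 66 131 [297.4 196.9]
side 75 56 [293.9 215.9]
side 75 131 [295.9 194.9]
wrist 66 56 [241.1 210.3]
wrist 66 131 [240.  239.5]
wrist 75 56 [239.5 203.1]
wrist 75 131 [237.9 230.7]
door
[0.59390609 0.29621059 0.138     ] [0.45147452 0.29996101 0.138     ] [0.46416427 0.30532762 0.138     ] [0.59746414 0.29541209 0.138     ]
[ 0.5245  0.2981 -0.0341] deg -1.95609476797544
[[-0.1, -0.3], [-1.3, -0.5], [-2.8, 0.9], [-0.9, 0.0]]
```

```bash
python3 -m creep '[[0,0,0,0.037,-0.0125,-0.0025,1],[0,0,0,0.037,-0.0125,-0.0025,1],[0,0,0,0.037,-0.0125,-0.0025,1],[0,0,0,0.037,-0.0125,-0.0025,1],[0,0,0,0.037,-0.0125,-0.0025,1],[0,0,0,0.037,-0.0125,-0.0025,1],[0,0,0,0.037,-0.0125,-0.0025,1],[0,0,0,0.037,-0.0125,-0.0025,1],[0,0,7.1,0,0,0,1],[0,0,7.1,0,0,0,1],[0,0,7.1,0,0,0,1],[0,0,7.1,0,0,0,1],[0,0,7.1,0,0,0,1],[0,0,7.1,0,0,0,1],[0,0,7.1,0,0,0,1],[0,0,7.1,0,0,0,1],[0,0,7.1,0,0,0,1],[0,0,7.1,0,0,0,1],[0,0,7.1,0,0,0,1],[0,0,7.1,0,0,0,1]]'
python3 -m creep '[[0,0,6.8,0,0,0,1],[0,0,0,0,0,0,1]]'
python3 - <<'E'
from h import *
s=st(); c=manip.get_calibration('wrist'); print(c['xyz'],c['attitude']); print(s['joint_pos'])
im=manip.grab_frame('wrist'); cv2.imwrite('pics/w1.png',im)
r=manip.cut_out('door_mid','wrist'); print([(d['confidence'],d['rect']) for d in r])
im=manip.grab_frame('scene'); cv2.imwrite('pics/s1.png',im)
E
```

```text
time: 3.32
tool_pos: [0.525, 0.296, 0.2513]
tool_rot: [-0.0, 0.999, 0.039, -0.0]
contact_force: [0.6, -0.5, 0.2]
gripper_width: 1.001
time: 3.48
tool_pos: [0.525, 0.296, 0.2513]
tool_rot: [0.0, 1.0, -0.018, 0.0]
contact_force: [-0.7, 0.1, 0.4]
gripper_width: 1.001
t 3.48 p [0.525  0.296  0.2513] R [[0.999, -0.037, 0.0], [-0.037, -0.999, -0.0], [0.0, 0.0, -1.0]] F [-0.7  0.1  0.4] T [ 0.03 -0.04 -0.02] g 1.001
[0.59949908 0.29481438 0.39395471] [-0.10213678 -0.68641384  0.71220371  0.10568819]
[ 3.89982514e-01 -1.09440282e-02  1.64416121e+00 -1.34644594e-05
  1.50835925e+00  1.99749603e+00]
[(0.59, [227.1, 82.7, 253.4, 251.9])]
```

View pics/w1.png

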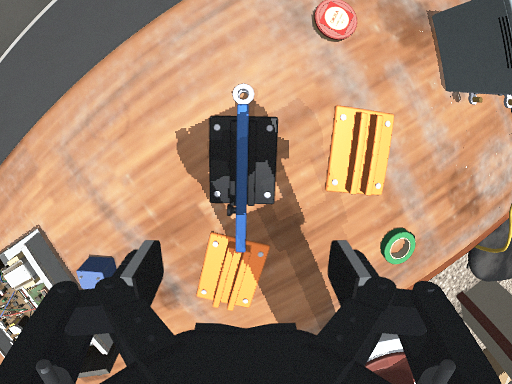

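View pics/s1.png

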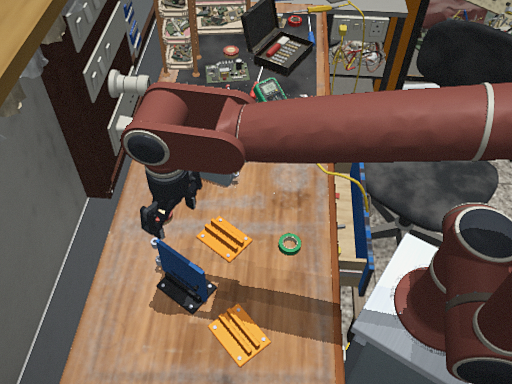

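Run:
```python
from h import *
im=cv2.imread('pics/w1.png')
for u,v,z in [(243,93,.123),(243,105,.138),(240,251,.138),(243,112,.138),(241,200,.138)]: print(u,v,np.round(atz('wrist',u,v,z),4))
s=manip.state(); print(proj('wrist',s['tool_pos']))
cv2.imwrite('pics/w1c.png',cv2.resize(im[70:270,190:290],None,fx=3,fy=3,interpolation=cv2.INTER_CUBIC))
b,g,r=[im[...,i].astype(int) for i in range(3)]
m=(b>r+40)&(b>g+20); m[:,:200]=0; m[:,280:]=0;m[260:]=0
for v in range(100,256,10):
    u=np.where(m[v])[0]; print(v,u.min() if len(u) else None,u.max() if len(u) else None)
vv=np.where(m.any(1))[0]; print(vv.min(),vv.max())
```

```text
243 93 [0.6086 0.2967 0.123 ]
243 105 [0.5978 0.297  0.138 ]
240 251 [0.4606 0.3046 0.138 ]
243 112 [0.5918 0.2972 0.138 ]
241 200 [0.513  0.3016 0.138 ]
(np.float64(247.98752981258087), np.float64(246.0871229694264))
100 None None
110 237 247
120 237 248
130 237 247
140 237 247
150 237 247
160 237 247
170 237 246
180 236 246
190 236 246
200 236 246
210 236 245
220 236 245
230 236 245
240 236 244
250 236 245
104 251
```

View pics/w1c.png

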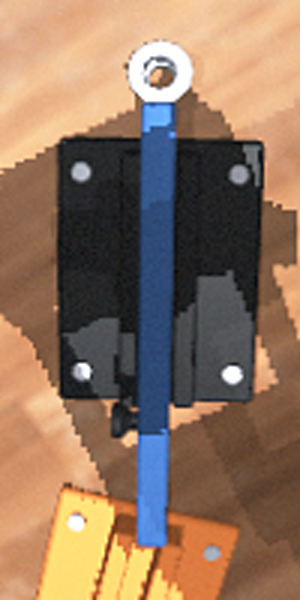

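```bash
python3 -m creep '[[0,0,0.4,0.0043,-0.0047,0,1],[0,0,0,0,0,0.03,1],[0,0,0,0,0,0.03,1],[0,0,0,0,0,0.03,1],[0,0,0,0,0,0.03,1],[0,0,0,0,0,0.02,1],[0,0,0,0,0,0.008,1],[0,0,0,0,0,0,1]]'
python3 - <<'E'
from h import *
s=st()
im=manip.grab_frame('wrist'); cv2.imwrite('pics/w2.png',im)
b,g,r=[im[...,i].astype(int) for i in range(3)]
m=(b>r+40)&(b>g+20); m[:,:150]=0; m[:,330:]=0
for v in range(60,380,20):
    u=np.where(m[v])[0]; print(v,u.min() if len(u) else None,u.max() if len(u) else None)
print(proj('wrist',s['tool_pos']),atz('wrist',244,100,.138),atz('wrist',244,250,.138))
E
```

```text
time: 4.3
tool_pos: [0.528, 0.3, 0.1004]
tool_rot: [0.001, 1.0, -0.021, -0.002]
contact_force: [-0.0, -0.3, -0.1]
gripper_width: 0.997
t 4.3 p [0.528  0.3    0.1004] R [[0.999, -0.041, -0.005], [-0.041, -0.999, -0.002], [-0.005, 0.002, -1.0]] F [-0.  -0.3 -0.1] T [ 0.05 -0.02 -0.  ] g 0.997
60 None None
80 None None
100 None None
120 236 263
140 236 263
160 236 262
180 236 262
200 236 261
220 236 260
240 236 259
260 236 259
280 236 257
300 236 257
320 236 256
340 None None
360 None None
(np.float64(249.01408551625852), np.float64(246.17893747194765)) [0.60491405 0.29941104 0.138     ] [0.54598495 0.30191324 0.138     ]
```

View pics/w2.png

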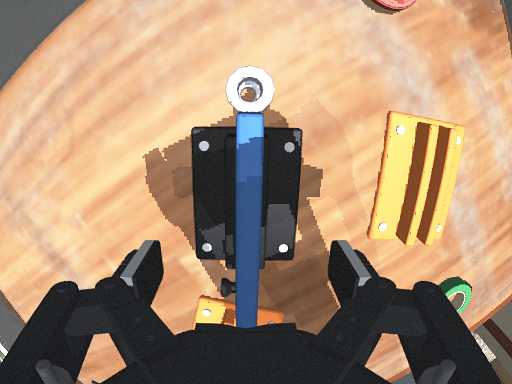

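```bash
python3 -m creep '[[0,0,0,0,0,0,0.5],[0,0,0,0,0,0,0],[0,0,0,0,0,0,0],[0,0,0,0,0,0,0],[0,0,0,0,0,0,0],[0,0,0,0,0,0,0]]'
python3 - <<'E'
from h import *
s=st()
im=manip.grab_frame('wrist'); cv2.imwrite('pics/w3.png',im)
E
```

```text
time: 4.85
tool_pos: [0.5297, 0.3006, 0.1039]
tool_rot: [-0.0, 1.0, -0.021, 0.0]
contact_force: [-0.2, -1.0, 0.7]
gripper_width: 0.143
t 4.85 p [0.5297 0.3006 0.1039] R [[0.999, -0.042, 0.001], [-0.042, -0.999, 0.0], [0.001, -0.0, -1.0]] F [-0.2 -1.   0.7] T [-0.3   0.01 -0.01] g 0.143
```

View pics/w3.png

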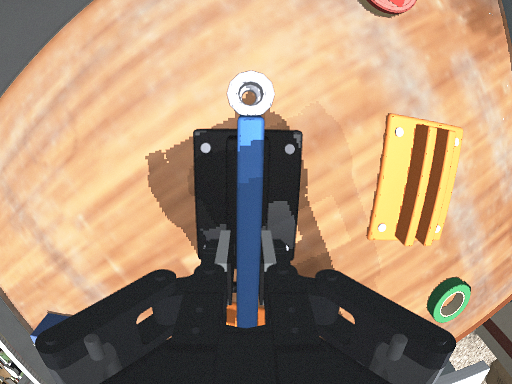

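```bash
python3 -m creep '[[0,0,0,0,0,-0.005,0],[0,0,0,0,0,-0.01,0],[0,0,0,0,0,-0.015,0],[0,0,0,0,0,-0.015,0],[0,0,0,0,0,-0.010,0],[0,0,0,0,0,-0.005,0],[0,0,0,0,0,0,0]]'
python3 -m creep '[[0,0,0,-0.001,0.012,0,0],[0,0,0,-0.002,0.025,0,0],[0,0,0,-0.002,0.03,0,0],[0,0,0,-0.002,0.03,0,0],[0,0,0,-0.002,0.03,0,0],[0,0,0,-0.002,0.03,0,0],[0,0,0,-0.002,0.03,0,0],[0,0,0,-0.002,0.03,0,0],[0,0,0,-0.002,0.03,0,0],[0,0,0,-0.002,0.03,0,0],[0,0,-2,-0.002,0.03,0,0],[0,0,-4,-0.002,0.025,0,0],[0,0,-4,-0.001,0.02,0,0],[0,0,-4,-0.001,0.012,0,0],[0,0,0,0,0,0,0],[0,0,0,0,0,0,0]]'
python3 - <<'E'
from h import *
s=st()
for n in ['wrist','side','scene']:
    im=manip.grab_frame(n); cv2.imwrite(f'pics/{n}4.png',im)
E
```

```text
time: 5.48
tool_pos: [0.5303, 0.301, 0.1653]
tool_rot: [-0.001, 1.0, -0.021, 0.001]
contact_force: [-0.3, -0.0, -1.4]
gripper_width: 0.112
time: 6.82
tool_pos: [0.4932, -0.0629, 0.1621]
tool_rot: [-0.001, 0.995, 0.1, -0.001]
contact_force: [-0.8, -0.5, -2.0]
gripper_width: 0.111
t 6.82 p [ 0.4932 -0.0629  0.1621] R [[0.98, 0.198, -0.002], [0.198, -0.98, 0.001], [-0.002, -0.001, -1.0]] F [-0.8 -0.5 -2. ] T [-0.05  0.04 -0.01] g 0.111
```

View pics/wrist4.png

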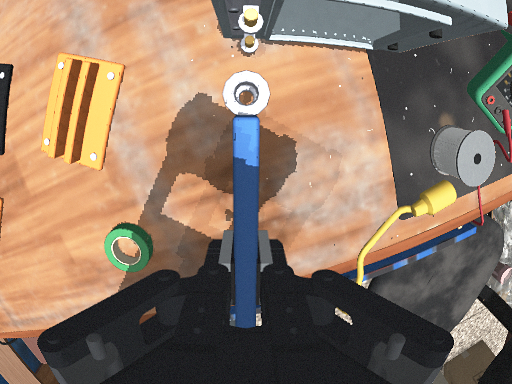

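View pics/side4.png

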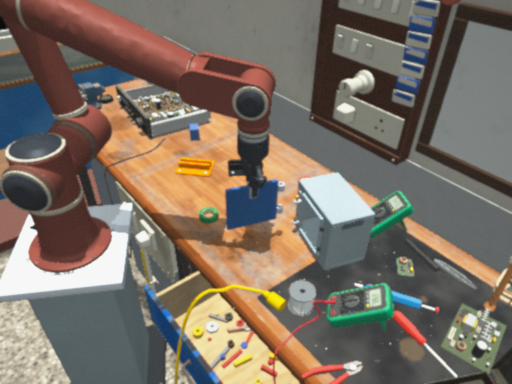

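Run:
```python
from h import *
im=cv2.imread('pics/wrist4.png')
cv2.imwrite('pics/c4.png',cv2.resize(im[0:130,190:320],None,fx=6,fy=6,interpolation=cv2.INTER_CUBIC)[:600*2])
```

```text
(no output)
```

View pics/c4.png

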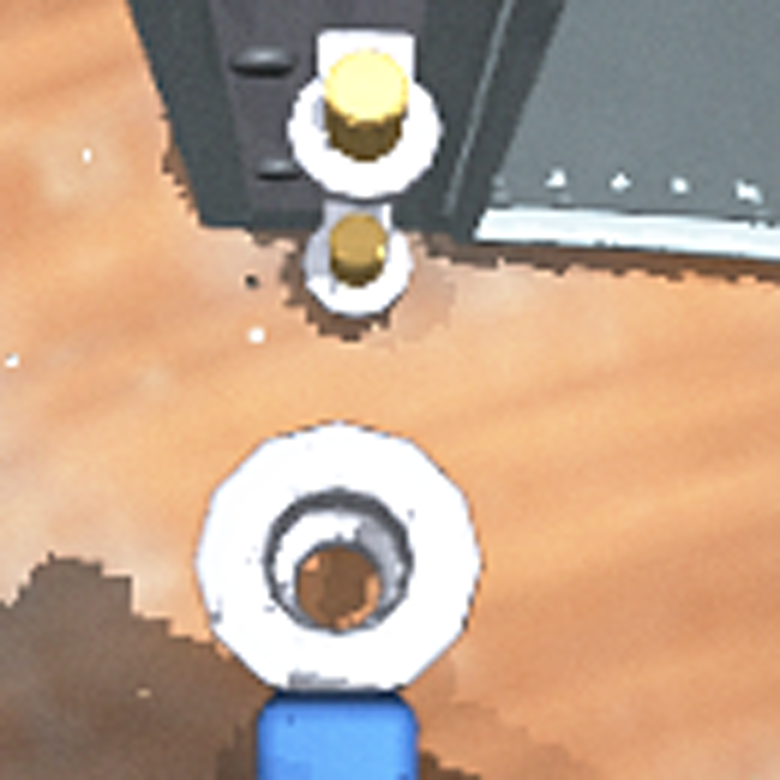

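Run:
```python
from h import *
im=cv2.imread('pics/wrist4.png')
cv2.imwrite('pics/c4b.png',cv2.resize(im[0:80,250:512],None,fx=3,fy=3,interpolation=cv2.INTER_CUBIC))
up=atz('wrist',250.7,14.1,.131); lo=atz('wrist',249.75,39.1,.056)
s=manip.state(); zt=s['tool_pos'][2]-.1039+.123
k=atz('wrist',246.25,92.4,zt); km=atz('wrist',(337+.5)/6-.5+190,(587+.5)/6-.5,zt-.020)
print(up,lo,k,km,'knuckle rel tool',q2R(s['tool_rot']).T@(k-s['tool_pos']))
# top leaf line
```

```text
[ 0.62002356 -0.03764752  0.131     ] [ 0.62072406 -0.0380479   0.056     ] [ 0.57124583 -0.04486619  0.18177312] [ 0.56951137 -0.04504415  0.16177312] knuckle rel tool [ 0.0792365  -0.00090087 -0.01917824]
```

View pics/c4b.png

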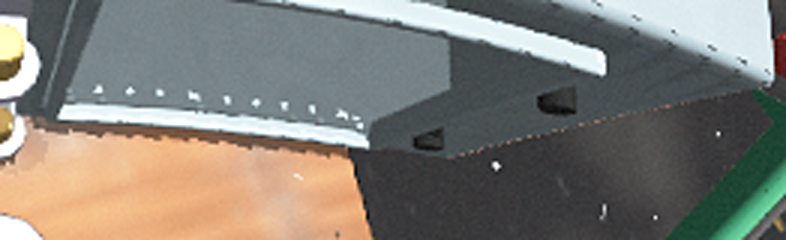

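Run:
```python
from h import *
a=atz('wrist',223.8,37.1,0); b=atz('wrist',399,52,0); c=atz('wrist',506.3,28,.165)
print(a,b,c,np.linalg.norm(a-b))
y=lambda p,q:np.degrees(np.arctan2(-(p-q)[0],(p-q)[1]))
print('yaw',y(a,b))
pin=np.array([.6203,-.0378,0])
# pin is 13mm in front of face; from FR corner: pin = FR + R(-13, 95+yp)
d=(pin-b)[:2]; L=np.hypot(*d); yp=np.sqrt(L**2-.013**2); th=np.arctan2(-d[0],d[1])-np.arctan2(.013,yp)
print('yaw via pin/FRbottom',np.degrees(th),'yp',yp-.095)
d=(pin-c)[:2]; L=np.hypot(*d); yp=np.sqrt(L**2-.013**2); th=np.arctan2(-d[0],d[1])-np.arctan2(.013,yp)
print('yaw via pin/FRtop',np.degrees(th),'yp',yp-.095)
im=cv2.imread('pics/wrist4.png');b_,g,r=[im[...,i].astype(int) for i in range(3)]
m=(b_>r+40)&(b_>g+20); m[:,:200]=0;m[:,290:]=0
for v in range(120,320,20):
    u=np.where(m[v])[0]; print(v,u.min(),u.max(),end='; ')
```

```text
[ 0.62990454 -0.01031692  0.        ] [ 0.66609382 -0.19770115  0.        ] [ 0.66325402 -0.19363863  0.165     ] 0.1908468383067233
yaw 10.930882740727258
yaw via pin/FRbottom 11.498385833691524 yp 0.07082054188366288
yaw via pin/FRtop 10.797132146192682 yp 0.06612643034445004
120 233 258; 140 233 258; 160 233 258; 180 234 258; 200 234 257; 220 234 257; 240 234 257; 260 235 256; 280 235 255; 300 235 255;
```

```bash
python3 -m creep '[[0,0,0,0.012,0.0007,0,0],[0,0,0,0.0175,0.001,0,0],[0,0,0,0.0125,0.0007,0,0],[0,0,0,0.0075,0.0004,0.006,0],[0,0,0,0,0,0.006,0],[0,0,0,0,0,0,0],[0,0,0,0,0,0,0]]'
python3 - <<'E'
from h import *
s=st()
im=manip.grab_frame('wrist'); cv2.imwrite('pics/w5.png',im)
cv2.imwrite('pics/c5.png',cv2.resize(im[30:130,190:320],None,fx=6,fy=6,interpolation=cv2.INTER_CUBIC))
print(proj('wrist',[.6203,-.0378,.131]),proj('wrist',[.6203,-.0378,.056]))
E
```

```text
time: 7.55
tool_pos: [0.5427, -0.0544, 0.1502]
tool_rot: [-0.0, 0.995, 0.101, -0.001]
contact_force: [0.1, -0.2, -2.2]
gripper_width: 0.109
t 7.55 p [ 0.5427 -0.0544  0.1502] R [[0.979, 0.202, -0.002], [0.202, -0.979, 0.001], [-0.001, -0.001, -1.0]] F [ 0.1 -0.2 -2.2] T [ 0.04 -0.01 -0.02] g 0.109
(np.float64(245.9831419597728), np.float64(95.07720975995505)) (np.float64(245.7480239539269), np.float64(97.50639608559388))
```

View pics/c5.png

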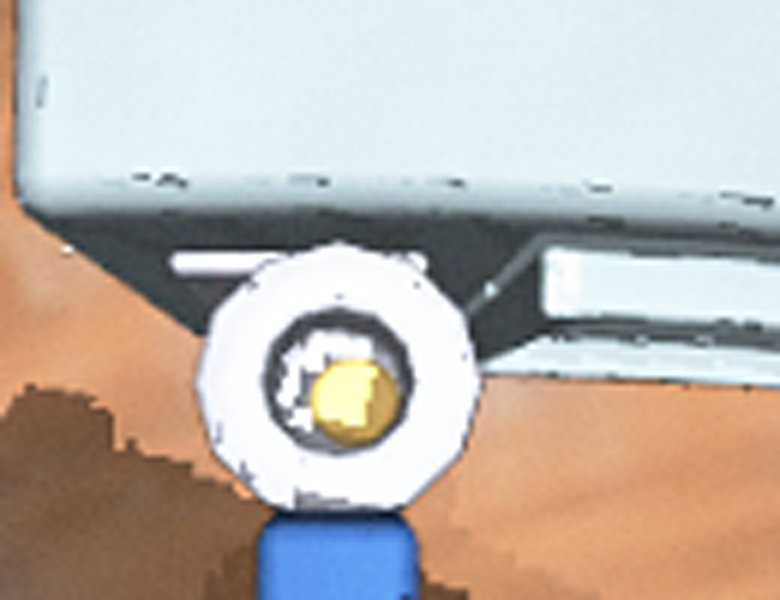

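Run:
```python
from h import *
s=manip.state(); Rt=q2R(s['tool_rot']); zt=s['tool_pos'][2]-.1039+.123
pin=atz('wrist',248.4,96.66,.131)
top=atz('wrist',246.25,92.66,zt); bot=atz('wrist',(337.5)/6-.5+190,30+(408.5)/6-.5,zt-.02)
print(pin,top,bot)
for k in (top,bot): print(Rt.T@(pin-k))
```

```text
[ 0.61971646 -0.03924503  0.131     ] [ 0.62030473 -0.03781278  0.16978262] [ 0.61860715 -0.0379882   0.14978262]
[-0.00084403  0.00130318  0.03878245]
[0.0008434  0.00146364 0.01878146]
```

Run:
```python
from h import *
s=manip.state(); Rt=q2R(s['tool_rot']); zt=s['tool_pos'][2]-.1039+.123
pin=atz('wrist',248.4,96.66,.131)
top=atz('wrist',246.25,92.66,zt)
# same tool-frame geometry as previous frame; image fixed apart from crop offset(-180 rows/6)
bot=atz('wrist',(339.5)/6-.5+190,(587.5)/6-.5,zt-.095)
top2=atz('wrist',246.25,92.4,zt)
for k in (top,top2,bot): print(k,Rt.T@(pin-k), Rt.T@(k-s['tool_pos']))
```

```text
[ 0.62030473 -0.03781278  0.16978262] [-0.00084403  0.00130318  0.03878245] [ 0.07914651 -0.00091136 -0.01914183]
[ 0.62041064 -0.03779097  0.16978262] [-0.00095216  0.0013032   0.0387825 ] [ 0.07925465 -0.00091139 -0.01914189]
[ 0.62008177 -0.03806017  0.07478262] [-0.00062654  0.00105971 -0.05621758] [ 0.07892902 -0.0006679   0.07585819]
```

```bash
python3 -m creep '[[0,0,0,-0.0008,0.0012,0.006,0],[0,0,0,0,0,0.006,0],[0,0,0,0,0,0.002,0],[0,0,0,0,0,0,0],[0,0,0,0,0,0,0]]'
python3 - <<'E'
from h import *
s=st()
im=manip.grab_frame('wrist'); cv2.imwrite('pics/w6.png',im)
cv2.imwrite('pics/c6.png',cv2.resize(im[60:130,200:300],None,fx=8,fy=8,interpolation=cv2.INTER_CUBIC))
E
```

```text
time: 8.02
tool_pos: [0.5426, -0.0565, 0.1369]
tool_rot: [-0.0, 0.995, 0.101, -0.0]
contact_force: [-0.6, -0.6, -3.0]
gripper_width: 0.109
t 8.02 p [ 0.5426 -0.0565  0.1369] R [[0.98, 0.201, -0.0], [0.201, -0.98, 0.0], [-0.0, -0.0, -1.0]] F [-0.6 -0.6 -3. ] T [-0.04 -0.01  0.04] g 0.109
```

View pics/c6.png

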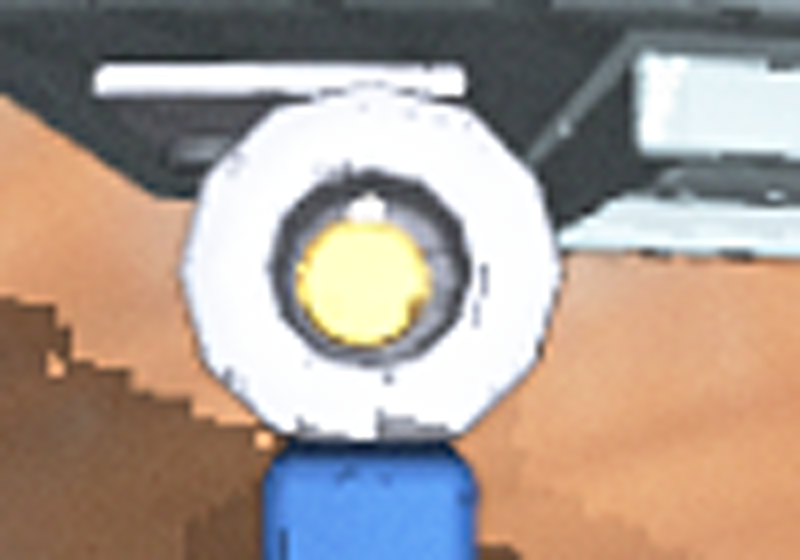

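Run:
```python
from h import *
s=manip.state(); Rt=q2R(s['tool_rot']); zt=s['tool_pos'][2]-.1039+.123
f=lambda a,b:(200+(a+.5)/8-.5,60+(b+.5)/8-.5)
pin=atz('wrist',*f(363,283),.131)
top=atz('wrist',*f(370,267),zt)
print(pin,top,Rt.T@(pin-top),Rt.T@(top-s['tool_pos']))
print('axis proj at tip',proj('wrist',s['tool_pos']+Rt@np.array([.0790,-.0008,s['tool_pos'][2]-.131])), f(363,283))
```

```text
[ 0.6197773  -0.03922843  0.131     ] [ 0.61999641 -0.03956119  0.15639483] [-0.00015031 -0.0003706   0.02539481] [ 0.07901586 -0.00111166 -0.01909216]
axis proj at tip (np.float64(246.32303386610883), np.float64(94.66924767871524)) (244.9375, 94.9375)
```

```bash
python3 -m creep '[[0,0,0,-0.0001,-0.0005,0.002,0],[0,0,0,0,0,0.002,0],[0,0,0,0,0,0.001,0],[0,0,0,0,0,0.001,0],[0,0,0,0,0,0.001,0],[0,0,0,0,0,0,0]]'
python3 - <<'E'
from h import *
s=st()
im=manip.grab_frame('wrist'); cv2.imwrite('pics/w7.png',im)
cv2.imwrite('pics/c7.png',cv2.resize(im[60:130,200:300],None,fx=8,fy=8,interpolation=cv2.INTER_CUBIC))
E
```

```text
time: 8.57
tool_pos: [0.5424, -0.056, 0.13]
tool_rot: [-0.0, 0.995, 0.101, -0.0]
contact_force: [0.5, 0.3, -1.9]
gripper_width: 0.109
t 8.57 p [ 0.5424 -0.056   0.13  ] R [[0.98, 0.201, -0.0], [0.201, -0.98, 0.0], [-0.0, -0.0, -1.0]] F [ 0.5  0.3 -1.9] T [-0.    0.09 -0.04] g 0.109
```

View pics/c7.png

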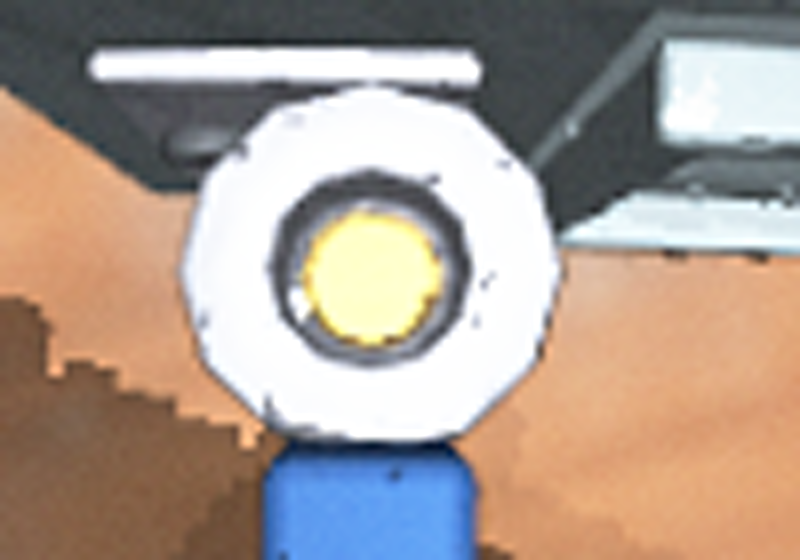

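```bash
python3 -m creep '[[0,0,0,0,0,0.001,0],[0,0,0,0,0,0.001,0],[0,0,0,0,0,0.001,0],[0,0,0,0,0,0,0]]'; python3 -m creep '[[0,0,0,0,0,0.001,0],[0,0,0,0,0,0.001,0],[0,0,0,0,0,0.001,0],[0,0,0,0,0,0,0]]'
python3 - <<'E'
from h import *
s=st()
im=manip.grab_frame('wrist'); cv2.imwrite('pics/w8.png',im)
cv2.imwrite('pics/c8.png',cv2.resize(im[60:130,200:300],None,fx=8,fy=8,interpolation=cv2.INTER_CUBIC))
E
```

```text
time: 8.95
tool_pos: [0.5424, -0.056, 0.127]
tool_rot: [-0.0, 0.995, 0.101, -0.0]
contact_force: [0.6, 0.6, -2.3]
gripper_width: 0.106
time: 9.28
tool_pos: [0.5424, -0.0559, 0.124]
tool_rot: [-0.0, 0.995, 0.101, -0.0]
contact_force: [-0.1, 0.8, -1.7]
gripper_width: 0.104
t 9.28 p [ 0.5424 -0.0559  0.124 ] R [[0.98, 0.201, -0.0], [0.201, -0.98, 0.0], [-0.0, -0.0, -1.0]] F [-0.1  0.8 -1.7] T [-0.04 -0.02  0.01] g 0.104
```

View pics/c8.png

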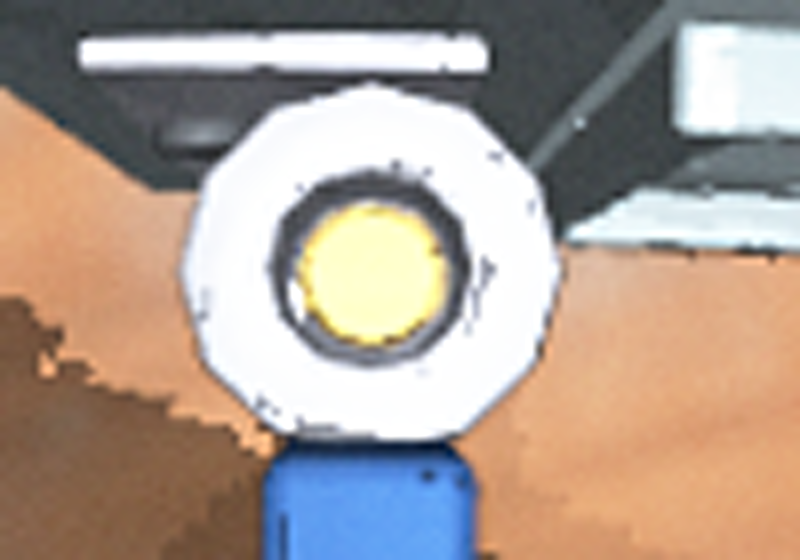

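```bash
python3 -m creep '[[0,0,0,0,0,0.001,0],[0,0,0,0,0,0.001,0],[0,0,0,0,0,0.001,0],[0,0,0,0,0,0.001,0],[0,0,0,0,0,0,0]]'; python3 -m creep '[[0,0,0,0,0,0.001,0],[0,0,0,0,0,0.001,0],[0,0,0,0,0,0,0]]'; python3 -m creep '[[0,0,0,0,0,0.0005,0],[0,0,0,0,0,0,0]]'; python3 -m creep '[[0,0,0,0,0,0.0005,0],[0,0,0,0,0,0,0]]'
```

```text
time: 9.75
tool_pos: [0.5424, -0.0559, 0.1199]
tool_rot: [-0.0, 0.995, 0.101, -0.0]
contact_force: [-0.6, -0.1, -1.9]
gripper_width: 0.105
time: 10.0
tool_pos: [0.5424, -0.056, 0.118]
tool_rot: [-0.0, 0.995, 0.101, -0.0]
contact_force: [-0.3, 0.3, -3.2]
gripper_width: 0.105
time: 10.17
tool_pos: [0.5425, -0.056, 0.1177]
tool_rot: [-0.0, 0.995, 0.101, -0.0]
contact_force: [0.4, -0.3, -2.2]
gripper_width: 0.113
time: 10.33
tool_pos: [0.5426, -0.056, 0.1172]
tool_rot: [-0.0, 0.995, 0.101, -0.0]
contact_force: [-0.0, 0.2, -2.5]
gripper_width: 0.111
```

```bash
python3 -m creep '[[0,0,0,0,0,0.0004,0],[0,0,0,0,0,0,0]]'; python3 -m creep '[[0,0,0,0,0,0.0004,0],[0,0,0,0,0,0,0]]';python3 -m creep '[[0,0,0,0,0,0.0003,0],[0,0,0,0,0,0,0]]'
```

```text
time: 10.5
tool_pos: [0.5426, -0.056, 0.1169]
tool_rot: [0.0, 0.995, 0.101, -0.0]
contact_force: [-0.2, 0.1, -1.9]
gripper_width: 0.11
time: 10.67
tool_pos: [0.5426, -0.056, 0.1164]
tool_rot: [-0.0, 0.995, 0.101, -0.0]
contact_force: [0.7, -0.0, -2.7]
gripper_width: 0.107
time: 10.83
tool_pos: [0.5426, -0.056, 0.1161]
tool_rot: [-0.0, 0.995, 0.101, -0.0]
contact_force: [-0.3, -0.6, -2.2]
gripper_width: 0.109
```

```bash
python3 -m creep '[[0,0,0,0,0,0.0003,0],[0,0,0,0,0,0,0]]'; python3 -m creep '[[0,0,0,0,0,0.0003,0],[0,0,0,0,0,0,0]]'; python3 -m creep '[[0,0,0,0,0,0.0003,0],[0,0,0,0,0,0,0]]'
```

```text
time: 11.0
tool_pos: [0.5427, -0.056, 0.116]
tool_rot: [0.0, 0.995, 0.101, 0.0]
contact_force: [-0.7, 0.5, -2.7]
gripper_width: 0.103
time: 11.17
tool_pos: [0.5427, -0.056, 0.1159]
tool_rot: [0.0, 0.995, 0.101, 0.0]
contact_force: [-0.8, 0.2, 0.4]
gripper_width: 0.108
time: 11.33
tool_pos: [0.5427, -0.056, 0.1158]
tool_rot: [0.0, 0.995, 0.101, 0.0]
contact_force: [-2.2, -0.4, 1.2]
gripper_width: 0.108
```

```bash
python3 -m creep '[[0,0,0,0,0,0,0.15],[0,0,0,0,0,0,0.3],[0,0,0,0,0,0,0.5],[0,0,0,0,0,0,0.5],[0,0,0,0,0,0,0.5],[0,0,0,0,0,0,0.5]]'
python3 - <<'E'
from h import *
s=st()
for n in ['wrist','side']:
    im=manip.grab_frame(n); cv2.imwrite(f'pics/{n}9.png',im)
cv2.imwrite('pics/c9s.png',cv2.resize(im[130:280,200:400],None,fx=4,fy=4,interpolation=cv2.INTER_CUBIC))
E
```

```text
time: 11.83
tool_pos: [0.5426, -0.056, 0.1153]
tool_rot: [0.0, 0.995, 0.101, 0.0]
contact_force: [0.5, -0.4, -0.8]
gripper_width: 0.497
t 11.83 p [ 0.5426 -0.056   0.1153] R [[0.98, 0.201, 0.0], [0.201, -0.98, -0.0], [0.0, 0.0, -1.0]] F [ 0.5 -0.4 -0.8] T [-0.   -0.01  0.01] g 0.497
```

View pics/wrist9.png

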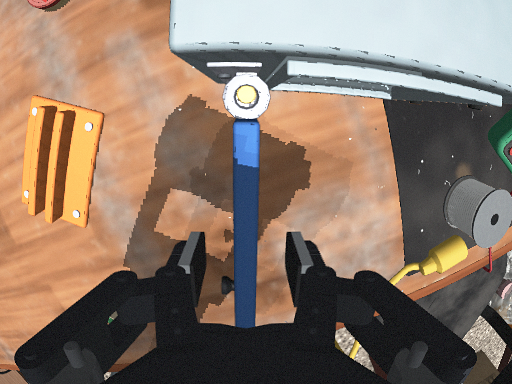

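View pics/c9s.png

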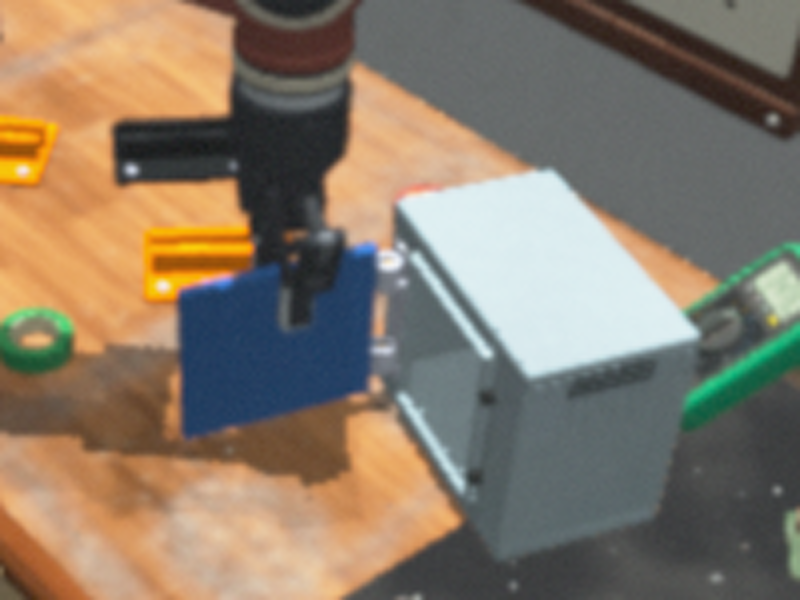

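```bash
python3 -m creep '[[0,0,0,0,0,-0.01,0.5],[0,0,0,0,0,-0.02,0.5],[0,0,0,0,0,-0.03,0.5],[0,0,0,0,0,-0.015,0.5],[0,0,0,-0.01,-0.02,0,0],[0,0,0,-0.01,-0.025,0,0],[0,0,0,0,0,0,0],[0,0,0,0,0,0,0],[0,0,0,0,0,0,0],[0,0,0,0,0,0,0]]'
python3 - <<'E'
from h import *
s=st(); print(s['joint_pos'])
for n in ['wrist','side']:
    im=manip.grab_frame(n); cv2.imwrite(f'pics/{n}10.png',im)
cv2.imwrite('pics/c10s.png',cv2.resize(im[130:280,200:400],None,fx=4,fy=4,interpolation=cv2.INTER_CUBIC))
E
```

```text
time: 12.77
tool_pos: [0.5143, -0.0164, 0.1906]
tool_rot: [0.0, 0.995, 0.101, 0.0]
contact_force: [0.3, 0.1, -0.4]
gripper_width: -0.0
t 12.77 p [ 0.5143 -0.0164  0.1906] R [[0.98, 0.201, 0.0], [0.201, -0.98, -0.0], [0.0, 0.0, -1.0]] F [ 0.3  0.1 -0.4] T [-0.05 -0.    0.01] g -0.0
[-1.76507834e-01 -1.86949692e-01  1.90969202e+00 -2.10972955e-04
  1.41849175e+00  1.19229584e+00]
```

View pics/wrist10.png

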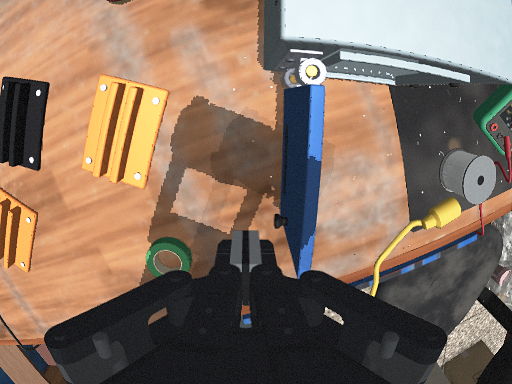

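View pics/c10s.png

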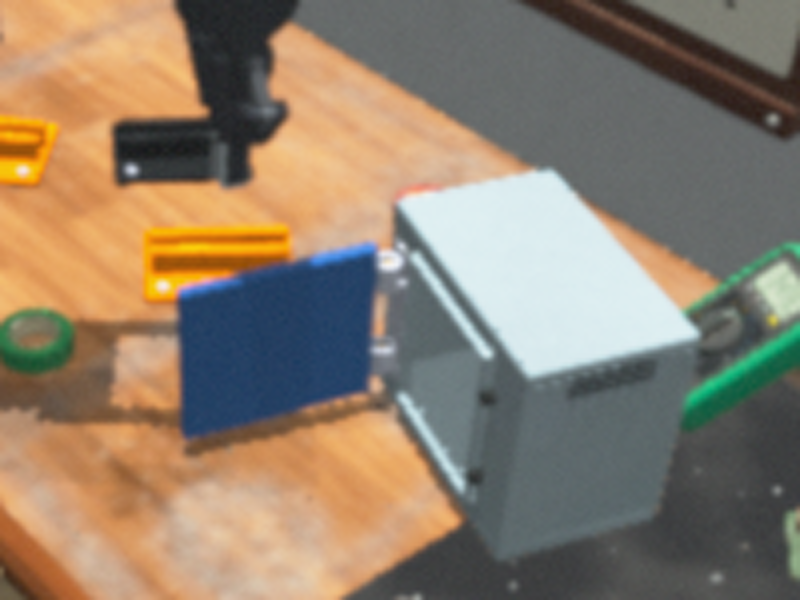

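```bash
python3 -m creep '[[0,0,0,0,0,0.015,0],[0,0,0,0,0,0.025,0],[0,0,0,0,0,0.02,0],[0,0,0,0,0,0.008,0],[0,0,0,0,0.008,0,0],[0,0,0,0,0.008,0,0],[0,0,0,0,0.004,0,0],[0,0,0,0,0.002,0,0],[0,0,0,0,0,0,0]]'
python3 - <<'E'
from h import *
s=st()
im=manip.grab_frame('wrist'); cv2.imwrite(f'pics/w11.png',im)
E
```

```text
time: 13.62
tool_pos: [0.5195, -0.0385, 0.1239]
tool_rot: [0.0, 0.995, 0.1, 0.001]
contact_force: [-0.9, -0.0, 0.7]
gripper_width: -0.003
t 13.62 p [ 0.5195 -0.0385  0.1239] R [[0.98, 0.2, 0.003], [0.2, -0.98, -0.001], [0.002, 0.001, -1.0]] F [-0.9 -0.   0.7] T [0.01 0.04 0.02] g -0.003
```

View pics/w11.png

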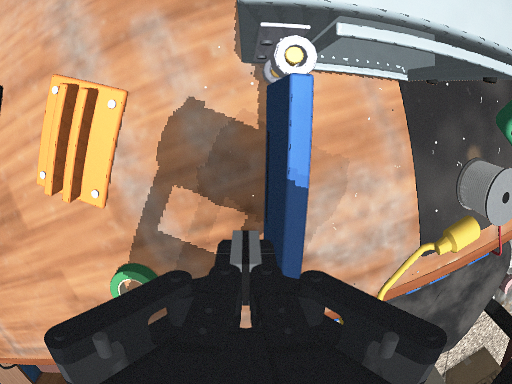

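```bash
python3 -m creep '[[0,0,0,0,0.0015,0,0],[0,0,0,0,0.0015,0,0],[0,0,0,0,0.0015,0,0],[0,0,-1,-0.0003,0.002,0,0],[0,0,-2,-0.0005,0.0035,0,0],[0,0,-2,-0.0005,0.0035,0,0],[0,0,-2,-0.0005,0.0035,0,0],[0,0,-2,-0.0005,0.0035,0,0],[0,0,-2,-0.0005,0.0035,0,0],[0,0,-2,-0.0005,0.0035,0,0],[0,0,0,0,0,0,0]]'
python3 - <<'E'
from h import *
s=st()
im=manip.grab_frame('wrist'); cv2.imwrite(f'pics/w12.png',im)
d=q2R(s['tool_rot']).T@(np.array([.6198,-.0392,.12])-s['tool_pos']); print(d)
E
```

```text
time: 14.58
tool_pos: [0.523, -0.0653, 0.1223]
tool_rot: [0.0, 0.977, 0.213, 0.0]
contact_force: [1.0, -0.2, -0.6]
gripper_width: -0.001
t 14.58 p [ 0.523  -0.0653  0.1223] R [[0.909, 0.417, 0.0], [0.417, -0.909, -0.0], [-0.0, 0.0, -1.0]] F [ 1.  -0.2 -0.6] T [ 0.01  0.03 -0.01] g -0.001
[0.09888272 0.01668471 0.00233317]
```

View pics/w12.png

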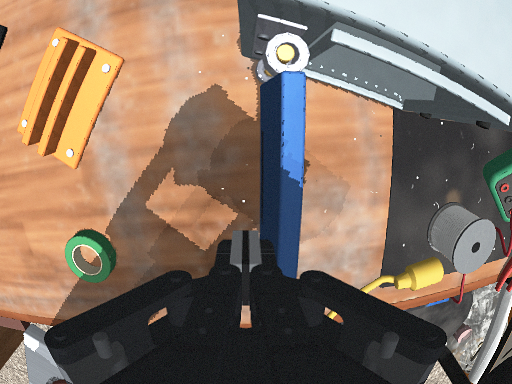

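```bash
R='' ; python3 -m creep '[[0,0,-2,-0.0005,0.0035,0,0],[0,0,-2,-0.0005,0.0035,0,0],[0,0,-2,-0.0005,0.0035,0,0],[0,0,-2,-0.0005,0.0035,0,0],[0,0,-2,-0.0005,0.0035,0,0],[0,0,-2,-0.0005,0.0035,0,0],[0,0,-2,-0.0005,0.0035,0,0],[0,0,-2,-0.0005,0.0035,0,0],[0,0,-2,-0.0005,0.0035,0,0],[0,0,-2,-0.0005,0.0035,0,0],[0,0,-2,-0.0005,0.0035,0,0],[0,0,-2,-0.0005,0.0035,0,0],[0,0,-2,-0.0005,0.0035,0,0],[0,0,-2,-0.0005,0.0035,0,0],[0,0,-2,-0.0005,0.0035,0,0],[0,0,0,0,0,0,0]]'
python3 - <<'E'
from h import *
s=st()
im=manip.grab_frame('wrist'); cv2.imwrite(f'pics/w13.png',im)
d=q2R(s['tool_rot']).T@(np.array([.6198,-.0392,.12])-s['tool_pos']); print(d,s['joint_pos'])
E
```

```text
time: 15.97
tool_pos: [0.5497, -0.1101, 0.1223]
tool_rot: [0.0, 0.889, 0.459, 0.0]
contact_force: [-0.1, -0.7, 0.7]
gripper_width: -0.002
t 15.97 p [ 0.5497 -0.1101  0.1223] R [[0.579, 0.815, 0.0], [0.815, -0.579, -0.0], [-0.0, 0.0, -1.0]] F [-0.1 -0.7  0.7] T [-0.06 -0.01 -0.01] g -0.002
[0.09843124 0.01603762 0.00230781] [-3.30463057e-01 -7.19651117e-03  1.86167605e+00 -4.90691997e-05
  1.28699489e+00  2.87420860e-01]
```

View pics/w13.png

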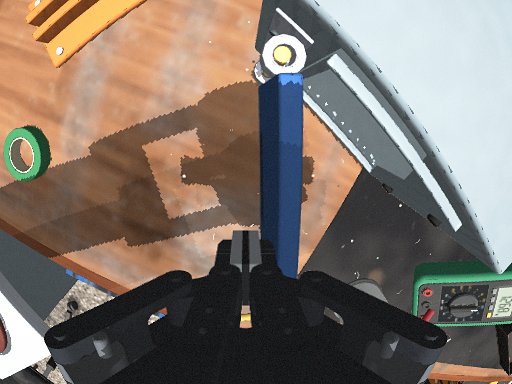

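```bash
python3 -m creep '[[0,0,0,0,-0.004,0,0],[0,0,0,0,0,-0.008,0],[0,0,0,0,0,-0.007,0],[0,0,0,0,0.003,0,0],[0,0,-2,-0.0005,0.0035,0,0],[0,0,-2,-0.0005,0.0035,0,0],[0,0,-2,-0.0005,0.0035,0,0],[0,0,-2,-0.0005,0.0035,0,0],[0,0,-2,-0.0005,0.0035,0,0],[0,0,-2,-0.0005,0.0035,0,0],[0,0,-2,-0.0005,0.0035,0,0],[0,0,-2,-0.0005,0.0035,0,0],[0,0,-2,-0.0005,0.0035,0,0],[0,0,0,0,0,0,0]]'
python3 - <<'E'
from h import *
s=st()
im=manip.grab_frame('wrist'); cv2.imwrite(f'pics/w14.png',im)
im=manip.grab_frame('side');cv2.imwrite('pics/c14s.png',cv2.resize(im[110:280,220:400],None,fx=4,fy=4,interpolation=cv2.INTER_CUBIC)[:600])
d=q2R(s['tool_rot']).T@(np.array([.6198,-.0392,.12])-s['tool_pos']); print(d)
E
```

```text
time: 17.18
tool_pos: [0.5753, -0.1283, 0.138]
tool_rot: [0.001, 0.806, 0.592, 0.0]
contact_force: [0.4, 0.4, -0.1]
gripper_width: 0.0
t 17.18 p [ 0.5753 -0.1283  0.138 ] R [[0.299, 0.954, 0.001], [0.954, -0.299, -0.001], [-0.0, 0.001, -1.0]] F [ 0.4  0.4 -0.1] T [ 0.    0.03 -0.05] g 0.0
[0.09834077 0.01583507 0.01801036]
```

View pics/w14.png

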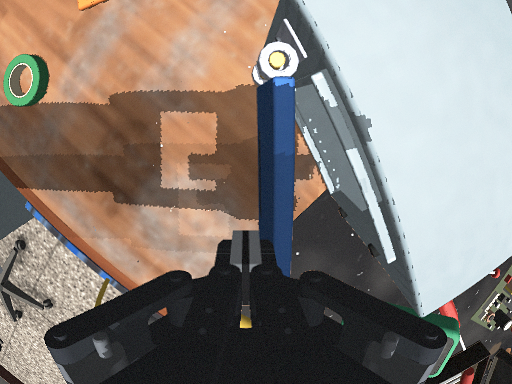

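View pics/c14s.png

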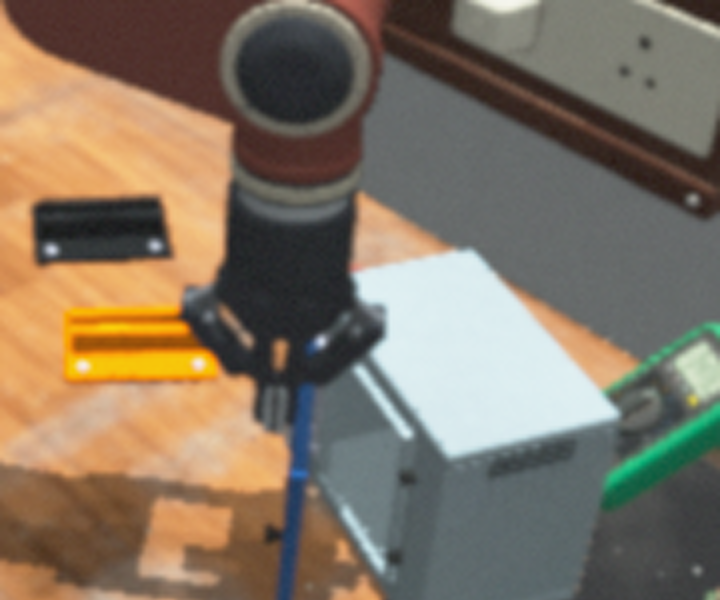

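```bash
python3 -m creep '[[0,0,-2,-0.0005,0.0035,0,0],[0,0,-2,-0.0005,0.0035,0,0],[0,0,-2,-0.0005,0.0035,0,0],[0,0,-2,-0.0005,0.0035,0,0],[0,0,-2,-0.0005,0.0035,0,0],[0,0,-2,-0.0005,0.0035,0,0],[0,0,-2,-0.0005,0.0035,0,0],[0,0,-2,-0.0005,0.0035,0,0],[0,0,-2,-0.0005,0.0035,0,0],[0,0,-2,-0.0005,0.0035,0,0],[0,0,-1,-0.0003,0.0018,0,0],[0,0,0,0,0,0,0]]'
python3 - <<'E'
from h import *
s=st()
im=manip.grab_frame('wrist'); cv2.imwrite(f'pics/w15.png',im)
im=manip.grab_frame('side');cv2.imwrite('pics/c15s.png',cv2.resize(im[110:280,220:400],None,fx=4,fy=4,interpolation=cv2.INTER_CUBIC)[:600])
d=q2R(s['tool_rot']).T@(np.array([.6198,-.0392,.12])-s['tool_pos']); print(d)
E
```

```text
time: 18.28
tool_pos: [0.6101, -0.138, 0.1374]
tool_rot: [0.0, 0.685, 0.729, 0.0]
contact_force: [-0.0, 0.0, -0.5]
gripper_width: 0.001
t 18.28 p [ 0.6101 -0.138   0.1374] R [[-0.062, 0.998, 0.0], [0.998, 0.062, -0.0], [-0.0, 0.0, -1.0]] F [-0.   0.  -0.5] T [-0.03  0.03 -0.01] g 0.001
[0.09804011 0.01581672 0.01741954]
```

View pics/w15.png

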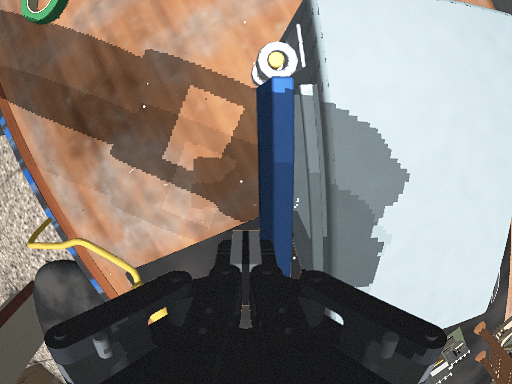

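View pics/c15s.png

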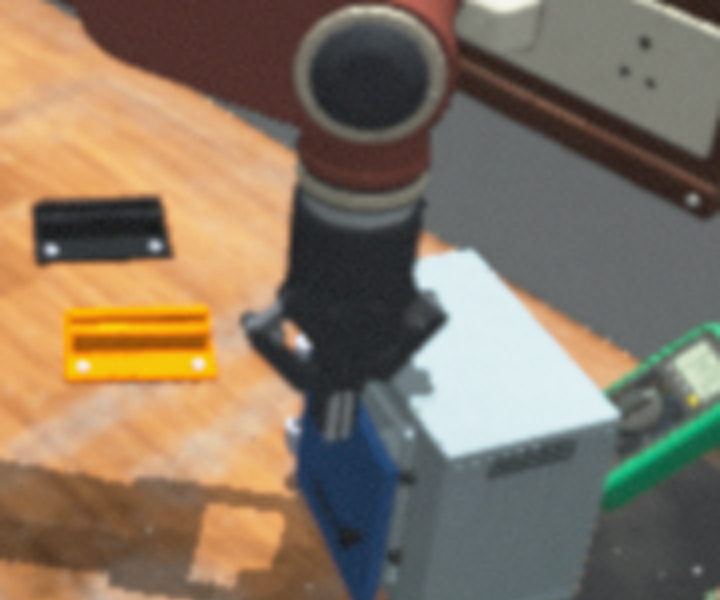

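```bash
python3 -m creep '[[0,0,-1,-0.0003,0.0017,0,0],[0,0,-1,-0.0003,0.0017,0,0],[0,0,-1,-0.0003,0.0017,0,0],[0,0,-1,-0.0003,0.0017,0,0],[0,0,-1,-0.0003,0.0017,0,0],[0,0,0,0,0,0,0]]'; python3 -m creep '[[0,0,-0.5,-0.0001,0.0009,0,0],[0,0,0,0,0,0,0]]'; python3 -m creep '[[0,0,-0.5,-0.0001,0.0009,0,0],[0,0,0,0,0,0,0]]'; python3 -m creep '[[0,0,-0.5,-0.0001,0.0009,0,0],[0,0,0,0,0,0,0]]'
python3 - <<'E'
from h import *
s=st()
im=manip.grab_frame('wrist'); cv2.imwrite(f'pics/w16.png',im)
d=q2R(s['tool_rot']).T@(np.array([.6198,-.0392,.12])-s['tool_pos']); print(d)
E
```

```text
time: 18.88
tool_pos: [0.6189, -0.1387, 0.1373]
tool_rot: [0.0, 0.652, 0.758, 0.0]
contact_force: [-0.6, -0.7, -0.4]
gripper_width: -0.004
time: 19.05
tool_pos: [0.6194, -0.1387, 0.1372]
tool_rot: [-0.0, 0.649, 0.761, -0.0]
contact_force: [-0.7, -0.5, 0.0]
gripper_width: 0.004
time: 19.22
tool_pos: [0.6198, -0.1388, 0.1372]
tool_rot: [-0.001, 0.645, 0.764, -0.001]
contact_force: [-3.5, -0.2, 1.7]
gripper_width: 0.006
time: 19.38
tool_pos: [0.6201, -0.1389, 0.1372]
tool_rot: [-0.001, 0.642, 0.767, -0.001]
contact_force: [-6.0, -1.1, 3.0]
gripper_width: -0.002
t 19.38 p [ 0.6201 -0.1389  0.1372] R [[-0.176, 0.984, -0.004], [0.984, 0.176, -0.0], [0.0, -0.004, -1.0]] F [-6.  -1.1  3. ] T [-0.18  1.01  0.04] g -0.002
[0.09818162 0.01733312 0.0171482 ]
```

View pics/w16.png

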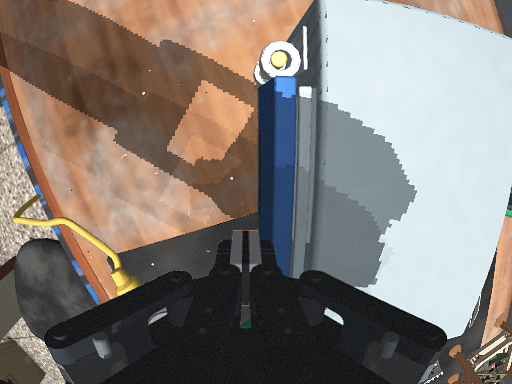

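```bash
python3 -m creep '[[0,0,0,0,-0.003,0,0],[0,0,0,0,-0.01,0,0],[0,0,0,0,-0.02,0,0],[0,0,0,0,-0.03,0,0],[0,0,0,0,-0.03,-0.02,0],[0,0,0,0,0,-0.04,0],[0,0,0,0,0,-0.03,0],[0,0,0,0,0,0,0],[0,0,0,0,0,0,0]]'
python3 - <<'E'
from h import *
s=st()
im=manip.grab_frame('wrist'); cv2.imwrite(f'pics/w17.png',im)
im=manip.grab_frame('side');cv2.imwrite('pics/side17.png',im);cv2.imwrite('pics/c17s.png',cv2.resize(im[150:280,250:390],None,fx=4.5,fy=4.5,interpolation=cv2.INTER_CUBIC)[:600])
E
```

```text
time: 20.18
tool_pos: [0.5308, -0.1555, 0.2306]
tool_rot: [0.003, 0.642, 0.767, 0.001]
contact_force: [-0.8, -0.5, -0.4]
gripper_width: 0.003
t 20.18 p [ 0.5308 -0.1555  0.2306] R [[-0.175, 0.984, 0.006], [0.985, 0.175, -0.002], [-0.004, 0.006, -1.0]] F [-0.8 -0.5 -0.4] T [ 0.01 -0.03  0.04] g 0.003
```

View pics/w17.png

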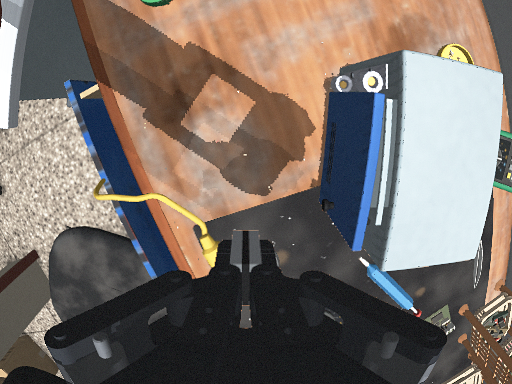

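View pics/c17s.png

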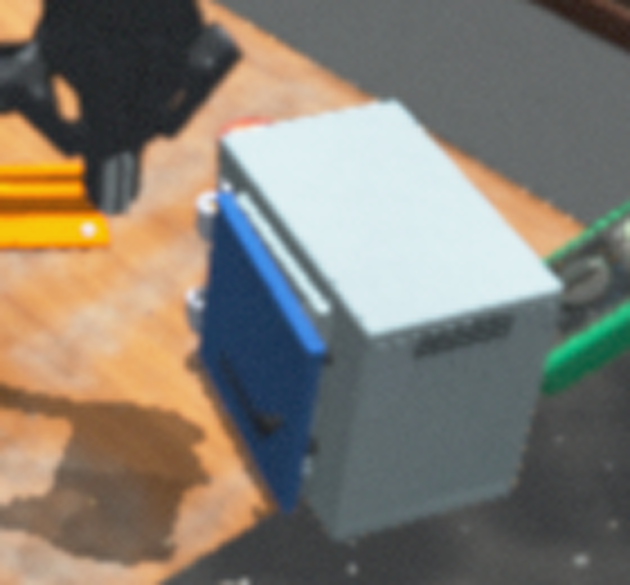

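Run:
```python
from h import *
im=cv2.imread('pics/w17.png')
cv2.imwrite('pics/c17w.png',cv2.resize(im[40:275,315:425],None,fx=5,fy=5,interpolation=cv2.INTER_CUBIC)[:590])
cv2.imwrite('pics/c17w2.png',cv2.resize(im[155:275,315:425],None,fx=5,fy=5,interpolation=cv2.INTER_CUBIC))
```

```text
(no output)
```

View pics/c17w.png

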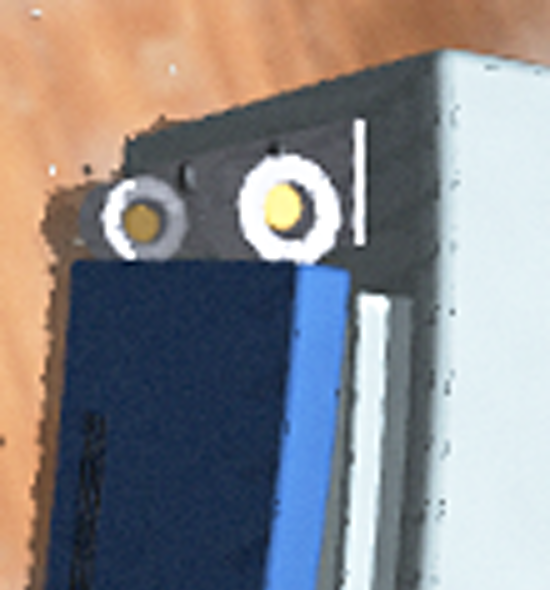

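View pics/c17w2.png

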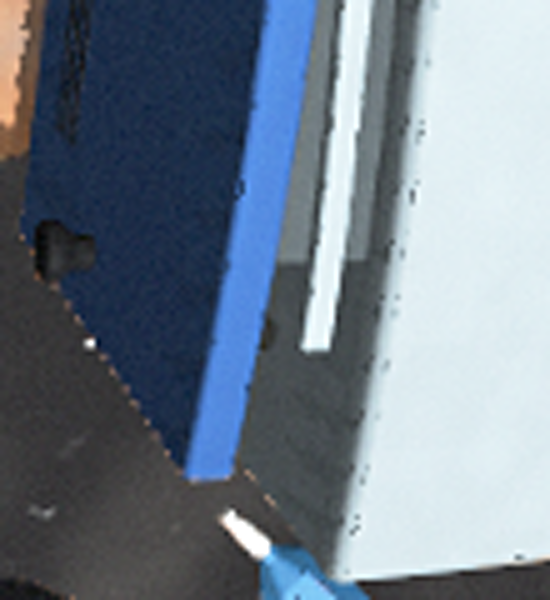

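Run:
```python
from h import *
f=lambda a,b:(315+(a+.5)/5-.5,40+(b+.5)/5-.5)
def line(p,q,z):
    a=atz('wrist',*f(*p),z);b=atz('wrist',*f(*q),z); print(np.round(a[:2],4),np.round(b[:2],4),'len',round(np.linalg.norm(a-b),4),'yaw',np.degrees(np.arctan2(-(a-b)[0],(a-b)[1])))
    return a,b
o=line((298,265),(185,1053),.150)
i=line((350,270),(233,1055),.150)
c=line((440,50),(335,1153),.165)
print(atz('wrist',*f(282,207),.131))
yaw=np.arctan2(-(c[0]-c[1])[0],(c[0]-c[1])[1]); n=np.array([np.cos(yaw),np.sin(yaw)])
for p in (*o,*i): print('gap in front of face',(c[0][:2]-p[:2])@n)
s=manip.state()
```

```text
[ 0.6126 -0.0506] [ 0.6295 -0.1831] len 0.1336 yaw 7.269734476407069
[ 0.6217 -0.0489] [ 0.6389 -0.1823] len 0.1345 yaw 7.359896669360114
[ 0.6233 -0.0135] [ 0.6576 -0.1919] len 0.1817 yaw 10.868398081613973
[ 0.61598788 -0.03912139  0.131     ]
gap in front of face 0.01751251064630283
gap in front of face 0.02589555051589532
gap in front of face 0.00826797022522887
gap in front of face 0.01650184287876413
```

```bash
python3 -m creep '[[0,0,7.1,0,0,0,0],[0,0,7.1,0,0,0,0],[0,0,7.1,0,0,0,0],[0,0,7.1,0,0,0,0],[0,0,7.1,0,0,0,0],[0,0,7.1,0,0,0,0],[0,0,7.1,0,0,0,0],[0,0,7.1,0,0,0,0],[0,0,7.1,0,0,0,0],[0,0,7.1,0,0,0,0],[0,0,7.1,0,0,0,0],[0,0,7.1,0,0,0,0],[0,0,3.8,0,0,0,0],[0,0,0,0,0,0,0],[0,0,0,0,0,0,0]]'
python3 - <<'E'
from h import *
s=st()
im=manip.grab_frame('wrist'); cv2.imwrite(f'pics/w18.png',im)
print(q2R(s['tool_rot']).T@(np.array([.5911,-.1519,.128])-s['tool_pos']))
E
```

```text
time: 21.53
tool_pos: [0.5291, -0.1545, 0.2254]
tool_rot: [-0.001, 0.995, 0.098, -0.001]
contact_force: [0.7, -0.7, 0.1]
gripper_width: -0.002
t 21.53 p [ 0.5291 -0.1545  0.2254] R [[0.981, 0.195, -0.003], [0.195, -0.981, 0.001], [-0.002, -0.002, -1.0]] F [ 0.7 -0.7  0.1] T [-0.03  0.03 -0.01] g -0.002
[0.06155446 0.00968641 0.09728888]
```

View pics/w18.png

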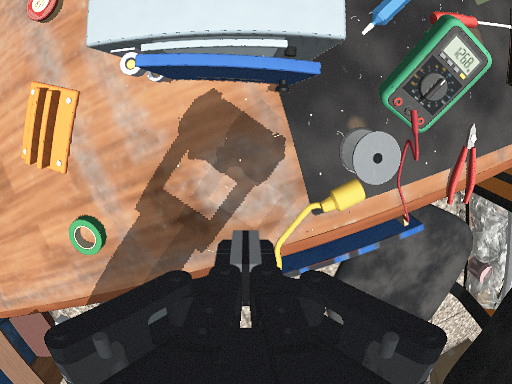

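```bash
python3 -m creep '[[0,0,0,0,0.003,0.02,0],[0,0,0,0,0.003,0.03,0],[0,0,0,0,0.003,0.03,0],[0,0,0,0.01,0,0.017,0],[0,0,0,0.02,0,0,0],[0,0,0,0.02,0,0,0],[0,0,0,0.01,0,0,0],[0,0,0,0,0,0,0],[0,0,0,0,0,0,0]]'
python3 - <<'E'
from h import *
s=st()
im=manip.grab_frame('wrist'); cv2.imwrite(f'pics/w19.png',im)
im=manip.grab_frame('side');cv2.imwrite('pics/c19s.png',cv2.resize(im[120:280,230:400],None,fx=4,fy=4,interpolation=cv2.INTER_CUBIC)[:600])
d=s['tool_pos']-np.array([.6198,-.0392,0]);a=np.radians(11.0);print(d[0]*np.cos(a)+d[1]*np.sin(a),-d[0]*np.sin(a)+d[1]*np.cos(a))
E
```

```text
time: 22.33
tool_pos: [0.5903, -0.1521, 0.1302]
tool_rot: [-0.0, 0.995, 0.097, -0.0]
contact_force: [-0.4, -0.1, -0.5]
gripper_width: -0.003
t 22.33 p [ 0.5903 -0.1521  0.1302] R [[0.981, 0.194, -0.001], [0.194, -0.981, -0.0], [-0.001, -0.0, -1.0]] F [-0.4 -0.1 -0.5] T [ 0.01  0.03 -0.08] g -0.003
-0.05053448435349862 -0.10519735332379532
```

View pics/c19s.png

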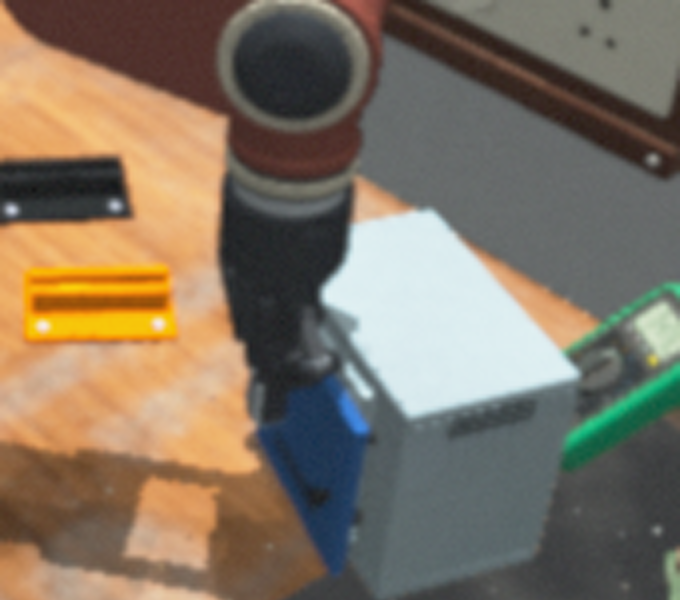

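View pics/w19.png

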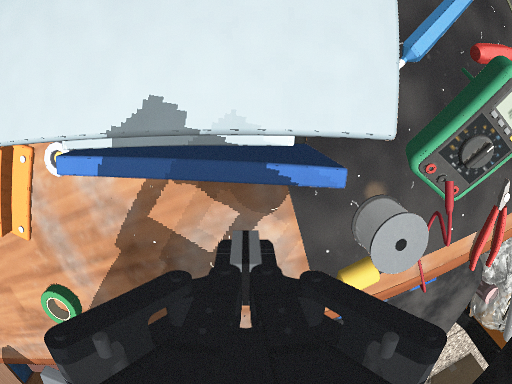

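```bash
python3 -m creep '[[0,0,0,0.005,0,0,0],[0,0,0,0.005,0,0,0],[0,0,0,0.004,0,0,0],[0,0,0,0.003,0,0,0],[0,0,0,0.002,0,0,0],[0,0,0,0.002,0,0,0],[0,0,0,0.001,0,0,0],[0,0,0,0,0,0,0]]'; python3 -m creep '[[0,0,0,0.001,0,0,0],[0,0,0,0.001,0,0,0],[0,0,0,0.001,0,0,0],[0,0,0,0.001,0,0,0],[0,0,0,0,0,0,0]]'; python3 -m creep '[[0,0,0,0.001,0,0,0],[0,0,0,0.001,0,0,0],[0,0,0,0.001,0,0,0],[0,0,0,0,0,0,0]]'
python3 - <<'E'
from h import *
s=st()
im=manip.grab_frame('wrist'); cv2.imwrite(f'pics/w20.png',im)
d=s['tool_pos']-np.array([.6198,-.0392,0]);a=np.radians(11.0);print(d[0]*np.cos(a)+d[1]*np.sin(a),-d[0]*np.sin(a)+d[1]*np.cos(a))
E
```

```text
time: 23.1
tool_pos: [0.6121, -0.1479, 0.1303]
tool_rot: [-0.0, 0.995, 0.097, -0.0]
contact_force: [0.2, 0.6, 0.1]
gripper_width: -0.003
time: 23.52
tool_pos: [0.616, -0.1471, 0.1303]
tool_rot: [0.0, 0.995, 0.097, 0.0]
contact_force: [0.6, 0.5, -0.0]
gripper_width: -0.002
time: 23.85
tool_pos: [0.6189, -0.1465, 0.1303]
tool_rot: [-0.0, 0.995, 0.097, -0.0]
contact_force: [-0.2, 0.3, 0.1]
gripper_width: 0.001
t 23.85 p [ 0.6189 -0.1465  0.1303] R [[0.981, 0.193, -0.0], [0.193, -0.981, 0.0], [0.0, -0.0, -1.0]] F [-0.2  0.3  0.1] T [0.   0.02 0.  ] g 0.001
-0.02133779290500855 -0.10520095120073655
```

View pics/w20.png

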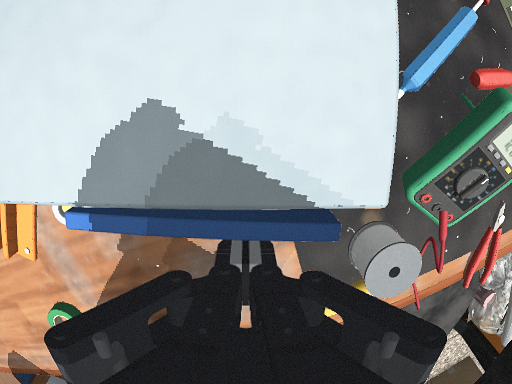

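```bash
python3 -m creep '[[0,0,0,0.0008,0,0,0],[0,0,0,0.0008,0,0,0],[0,0,0,0,0,0,0]]'; python3 -m creep '[[0,0,0,0.0008,0,0,0],[0,0,0,0.0008,0,0,0],[0,0,0,0,0,0,0]]';  python3 -m creep '[[0,0,0,0.0008,0,0,0],[0,0,0,0,0,0,0]]'; python3 -m creep '[[0,0,0,0.0008,0,0,0],[0,0,0,0,0,0,0]]'
```

```text
time: 24.15
tool_pos: [0.6205, -0.1463, 0.1303]
tool_rot: [-0.0, 0.995, 0.097, 0.0]
contact_force: [-0.3, 0.2, -0.1]
gripper_width: 0.003
time: 24.4
tool_pos: [0.6221, -0.146, 0.1303]
tool_rot: [0.0, 0.995, 0.097, 0.0]
contact_force: [0.5, -0.4, 1.0]
gripper_width: 0.001
time: 24.57
tool_pos: [0.6228, -0.1458, 0.1303]
tool_rot: [-0.0, 0.995, 0.097, 0.0]
contact_force: [0.0, -0.1, 0.4]
gripper_width: 0.0
time: 24.73
tool_pos: [0.6231, -0.1458, 0.1303]
tool_rot: [-0.0, 0.995, 0.097, -0.001]
contact_force: [-3.2, -0.7, 1.4]
gripper_width: -0.003
```

```bash
python3 -m creep '[[0,0,0,0.0005,0,0,0],[0,0,0,0,0,0,0]]'; python3 -m creep '[[0,0,0,-0.004,0,0,0],[0,0,0,-0.01,0,0,0],[0,0,0,-0.025,0,0,0],[0,0,0,-0.03,0,0,0],[0,0,0,-0.03,0,-0.03,0],[0,0,0,0,0,-0.04,0],[0,0,0,0,0,-0.04,0],[0,0,0,0,0,0,0],[0,0,0,0,0,0,0]]'
python3 - <<'E'
from h import *
s=st()
im=manip.grab_frame('wrist'); cv2.imwrite(f'pics/w21.png',im)
im2=manip.grab_frame('side');cv2.imwrite('pics/c21s.png',cv2.resize(im2[150:280,250:390],None,fx=4.5,fy=4.5,interpolation=cv2.INTER_CUBIC))
E
```

```text
time: 24.9
tool_pos: [0.6232, -0.1457, 0.1303]
tool_rot: [-0.0, 0.995, 0.097, -0.001]
contact_force: [-5.0, -1.0, 3.0]
gripper_width: -0.002
time: 25.65
tool_pos: [0.5287, -0.1654, 0.244]
tool_rot: [0.002, 0.995, 0.097, 0.004]
contact_force: [-0.4, 0.1, -1.5]
gripper_width: 0.002
t 25.65 p [ 0.5287 -0.1654  0.244 ] R [[0.981, 0.192, 0.008], [0.192, -0.981, -0.003], [0.007, 0.005, -1.0]] F [-0.4  0.1 -1.5] T [-0.04 -0.02 -0.  ] g 0.002
```

View pics/w21.png

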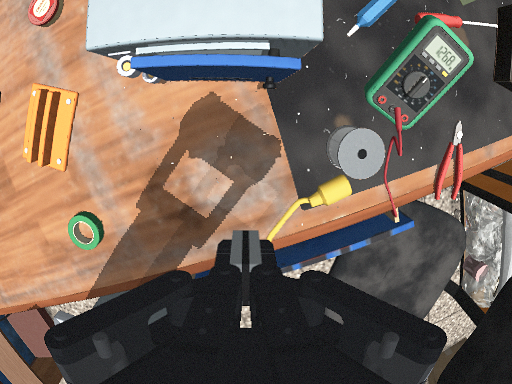

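View pics/c21s.png

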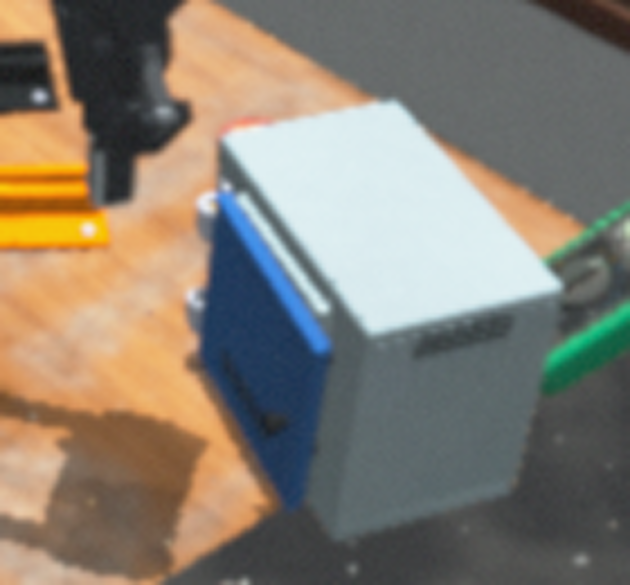

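Run:
```python
from h import *
im=cv2.imread('pics/w21.png')
cv2.imwrite('pics/c21w.png',cv2.resize(im[0:100,75:335],None,fx=3,fy=6,interpolation=cv2.INTER_CUBIC))
```

View pics/c21w.png

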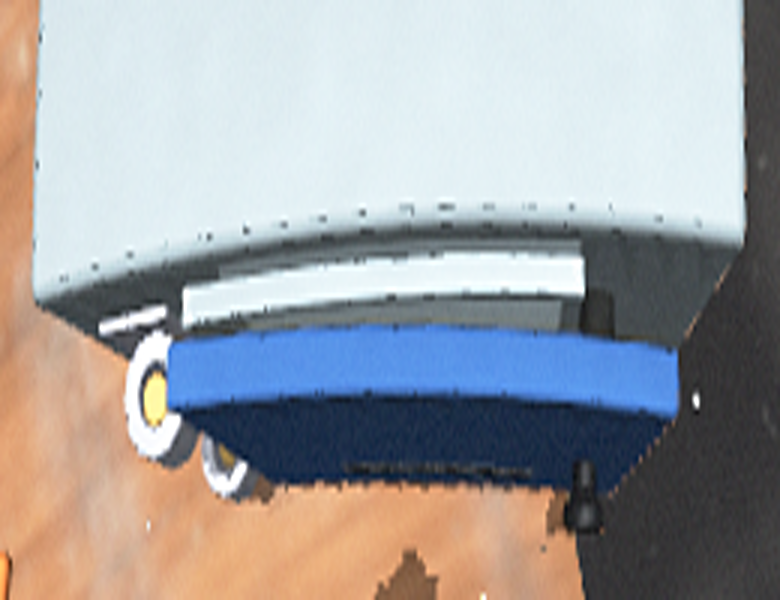

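Run:
```python
from h import *
f=lambda a,b:(75+(a+.5)/3-.5,(b+.5)/6-.5)
def line(p,q,z):
    a=atz('wrist',*f(*p),z);b=atz('wrist',*f(*q),z); print(np.round(a[:2],4),np.round(b[:2],4),'len',round(np.linalg.norm(a-b),4),'yaw',np.degrees(np.arctan2(-(a-b)[0],(a-b)[1])))
    return a,b
i=line((168,345),(678,352),.150)
o=line((170,412),(678,418),.150)
c=line((36,305),(742,250),.165)
c2=line((60,290),(730,246),.165)
l=line((185,290),(583,258),.150)
for c in (c,c2):
  yaw=np.arctan2(-(c[0]-c[1])[0],(c[0]-c[1])[1]); n=np.array([np.cos(yaw),np.sin(yaw)])
  for p in (*i,*o): print('gap',(c[0][:2]-p[:2])@n)
```

```text
[ 0.6231 -0.0507] [ 0.6439 -0.1837] len 0.1346 yaw 8.918483484017253
[ 0.614 -0.053] [ 0.6353 -0.1854] len 0.1341 yaw 9.151674315890011
[ 0.6246 -0.0167] [ 0.6581 -0.1944] len 0.1808 yaw 10.666996372835545
[ 0.6269 -0.0239] [ 0.6578 -0.1914] len 0.1703 yaw 10.428164085822809
[ 0.631  -0.0541] [ 0.6507 -0.1573] len 0.1051 yaw 10.755515061528014
gap 0.007802781339842402
gap 0.011911082891448056
gap 0.017195893074300368
gap 0.02074111472350592
gap 0.008645528323924604
gap 0.012192810272756198
gap 0.018035867460209173
gap 0.021022422265433886
```

```bash
python3 -m creep '[[0,0,0,0.015,0.009,0.02,0],[0,0,0,0.015,0.009,0.03,0],[0,0,0,0.013,0.009,0.02,0],[0,0,0,0,0,0,0],[0,0,0,0,0,0,0]]'
python3 - <<'E'
from h import *
s=st()
im=manip.grab_frame('wrist'); cv2.imwrite(f'pics/w22.png',im)
np.save('cal22.npy',manip.get_calibration('wrist'),allow_pickle=True)
cv2.imwrite('pics/c22.png',cv2.resize(im[50:200,60:320],None,fx=3,fy=4,interpolation=cv2.INTER_CUBIC))
E
```

```text
time: 26.17
tool_pos: [0.5729, -0.1818, 0.1658]
tool_rot: [-0.002, 0.995, 0.097, -0.003]
contact_force: [-0.8, 0.6, 0.3]
gripper_width: 0.0
t 26.17 p [ 0.5729 -0.1818  0.1658] R [[0.981, 0.193, -0.007], [0.193, -0.981, 0.003], [-0.006, -0.004, -1.0]] F [-0.8  0.6  0.3] T [0.02 0.03 0.01] g 0.0
```

View pics/w22.png

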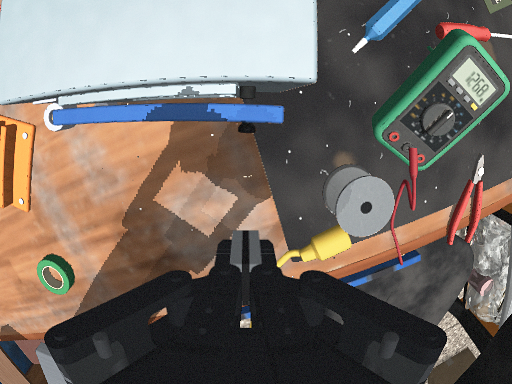

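View pics/c22.png

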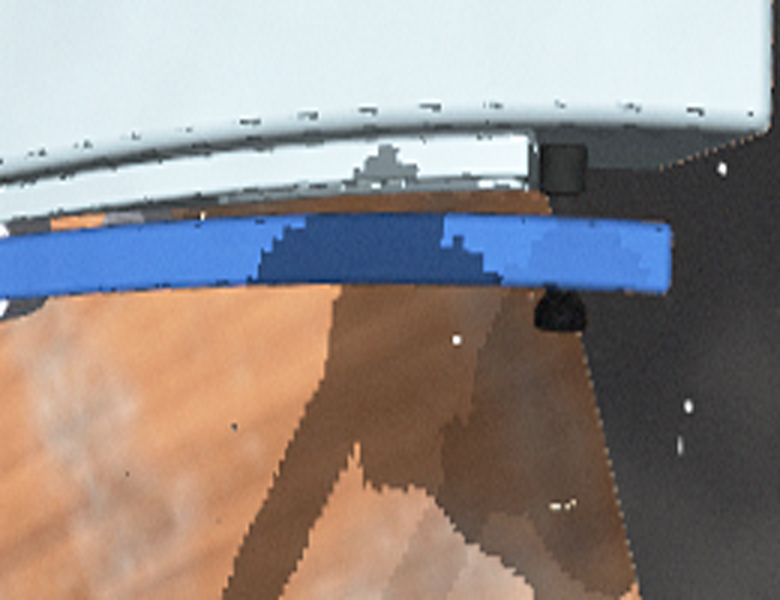

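```bash
python3 -m creep '[[0,0,0,0,0,0.02,0],[0,0,0,0.005,0,0.016,0],[0,0,0,0.015,0,0,0],[0,0,0,0.015,0,0,0],[0,0,0,0.008,0,0,0],[0,0,0,0.003,0,0,0],[0,0,0,0.001,0,0,0],[0,0,0,0.001,0,0,0],[0,0,0,0.001,0,0,0],[0,0,0,0,0,0,0]]'; python3 -m creep '[[0,0,0,0.0007,0,0,0],[0,0,0,0.0005,0,0,0],[0,0,0,0.0005,0,0,0],[0,0,0,0.0005,0,0,0],[0,0,0,0,0,0,0]]'; python3 -m creep '[[0,0,0,0.0005,0,0,0],[0,0,0,0.0005,0,0,0],[0,0,0,0,0,0,0]]'; python3 -m creep '[[0,0,0,0.0005,0,0,0],[0,0,0,0.0005,0,0,0],[0,0,0,0,0,0,0]]'
python3 - <<'E'
from h import *
s=st()
im=manip.grab_frame('wrist'); cv2.imwrite(f'pics/w23.png',im)
d=s['tool_pos']-np.array([.6198,-.0392,0]);a=np.radians(10.6);print(d[0]*np.cos(a)+d[1]*np.sin(a),-d[0]*np.sin(a)+d[1]*np.cos(a))
E
```

```text
time: 27.05
tool_pos: [0.6226, -0.1734, 0.134]
tool_rot: [0.0, 0.995, 0.097, 0.0]
contact_force: [0.5, -0.4, -0.2]
gripper_width: 0.001
time: 27.47
tool_pos: [0.625, -0.1729, 0.1338]
tool_rot: [-0.0, 0.995, 0.097, -0.0]
contact_force: [0.5, -0.0, -0.4]
gripper_width: 0.0
time: 27.72
tool_pos: [0.6261, -0.1727, 0.1338]
tool_rot: [0.0, 0.995, 0.097, 0.0]
contact_force: [0.3, -0.2, -0.9]
gripper_width: 0.005
time: 27.97
tool_pos: [0.6271, -0.1725, 0.1338]
tool_rot: [-0.0, 0.995, 0.097, 0.0]
contact_force: [-0.1, -0.9, -0.4]
gripper_width: -0.001
t 27.97 p [ 0.6271 -0.1725  0.1338] R [[0.981, 0.193, 0.0], [0.193, -0.981, 0.0], [0.0, 0.0, -1.0]] F [-0.1 -0.9 -0.4] T [-0.01  0.04  0.02] g -0.001
-0.01738331786519259 -0.13234521706866764
```

```bash
python3 -m creep '[[0,0,0,0.0005,0,0,0],[0,0,0,0,0,0,0]]'; python3 -m creep '[[0,0,0,0.0004,0,0,0],[0,0,0,0,0,0,0]]'; python3 -m creep '[[0,0,0,0.0004,0,0,0],[0,0,0,0,0,0,0]]'
```

```text
time: 28.18
tool_pos: [0.6275, -0.1724, 0.1338]
tool_rot: [-0.0, 0.995, 0.097, 0.0]
contact_force: [-0.1, -0.3, 0.1]
gripper_width: -0.002
time: 28.35
tool_pos: [0.6279, -0.1723, 0.1338]
tool_rot: [0.0, 0.995, 0.097, -0.0]
contact_force: [0.5, -0.7, -0.1]
gripper_width: 0.001
time: 28.52
tool_pos: [0.6281, -0.1723, 0.1338]
tool_rot: [0.0, 0.995, 0.097, -0.0]
contact_force: [-0.5, 0.6, -0.3]
gripper_width: -0.002
```

```bash
python3 -m creep '[[0,0,0,0.0003,0,0,0],[0,0,0,0,0,0,0]]'; python3 -m creep '[[0,0,0,0.0003,0,0,0],[0,0,0,0,0,0,0]]'; python3 -m creep '[[0,0,0,0.0003,0,0,0],[0,0,0,0,0,0,0],[0,0,0,0,0,0,0]]'
```

```text
time: 28.68
tool_pos: [0.6281, -0.1723, 0.1337]
tool_rot: [-0.0, 0.995, 0.097, -0.001]
contact_force: [-3.1, -0.8, 0.7]
gripper_width: -0.002
time: 28.85
tool_pos: [0.6282, -0.1723, 0.1337]
tool_rot: [-0.0, 0.995, 0.097, -0.001]
contact_force: [-5.2, -0.4, 1.7]
gripper_width: -0.0
time: 29.1
tool_pos: [0.6282, -0.1723, 0.1337]
tool_rot: [-0.0, 0.995, 0.097, -0.001]
contact_force: [-5.1, -1.3, 3.0]
gripper_width: 0.004
```

```bash
python3 -m creep '[[0,0,0,-0.0001,0,0,0],[0,0,0,-0.0001,0,0,0],[0,0,0,-0.0001,0,0,0],[0,0,0,-0.0001,0,0,0],[0,0,0,-0.0001,0,0,0],[0,0,0,-0.0001,0,0,0],[0,0,0,-0.0001,0,0,0],[0,0,0,-0.0001,0,0,0],[0,0,0,-0.0001,0,0,0],[0,0,0,-0.0001,0,0,0],[0,0,0,-0.0001,0,0,0],[0,0,0,-0.0001,0,0,0],[0,0,0,0,0,0,0]]'; python3 -m creep '[[0,0,0,-0.0005,0,0,0],[0,0,0,-0.001,0,0,0],[0,0,0,-0.003,0,0,0],[0,0,0,-0.01,0,0,0],[0,0,0,-0.02,0,0,0],[0,0,0,-0.02,0,-0.016,0],[0,0,0,0,0,-0.016,0],[0,0,0,0,0,0,0],[0,0,0,0,0,0,0]]'
python3 - <<'E'
from h import *
s=st()
im=manip.grab_frame('wrist'); cv2.imwrite(f'pics/w24.png',im)
cv2.imwrite('pics/c24.png',cv2.resize(im[50:200,60:320],None,fx=3,fy=4,interpolation=cv2.INTER_CUBIC))
E
```

```text
time: 30.18
tool_pos: [0.6282, -0.1722, 0.1337]
tool_rot: [0.0, 0.995, 0.097, 0.0]
contact_force: [-2.8, -0.3, 0.7]
gripper_width: -0.001
time: 30.93
tool_pos: [0.575, -0.1832, 0.1671]
tool_rot: [0.001, 0.995, 0.097, 0.002]
contact_force: [0.4, 0.9, 0.2]
gripper_width: -0.001
t 30.93 p [ 0.575  -0.1832  0.1671] R [[0.981, 0.192, 0.003], [0.192, -0.981, -0.001], [0.003, 0.002, -1.0]] F [0.4 0.9 0.2] T [-0.    0.02  0.03] g -0.001
```

View pics/c24.png

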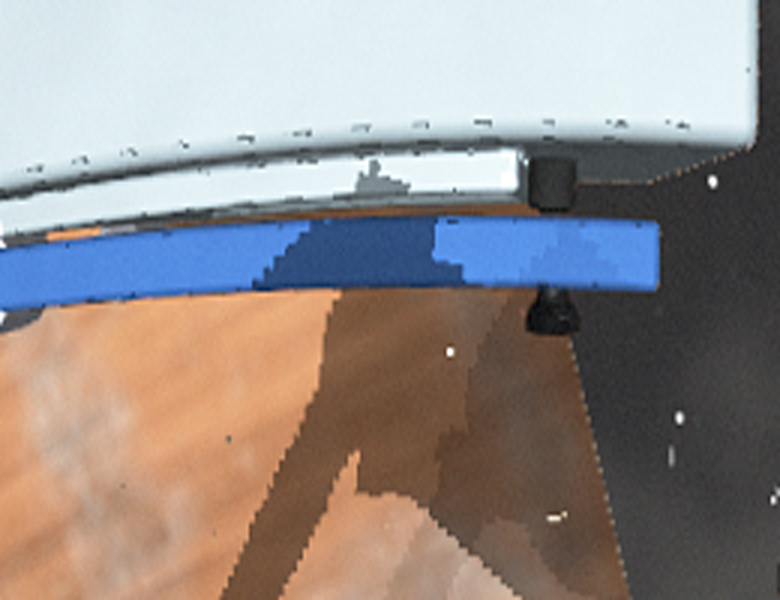

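```bash
python3 -m creep '[[0,0,0,0,0,0.016,0],[0,0,0,0.02,0,0.016,0],[0,0,0,0.02,0,0,0],[0,0,0,0.009,0,0,0],[0,0,0,0.002,0,0,0],[0,0,0,0.001,0,0,0],[0,0,0,0.0005,0,0,0],[0,0,0,0.0005,0,0,0],[0,0,0,0.0003,0,0,0],[0,0,0,0.0003,0,0,0],[0,0,0,0.0003,0,0,0],[0,0,0,0,0,0,0]]'; python3 -m creep '[[0,0,0,0.0003,0,0,0],[0,0,0,0.0003,0,0,0],[0,0,0,0,0,0,0]]'; python3 -m creep '[[0,0,0,0.0002,0,0,0],[0,0,0,0.0002,0,0,0],[0,0,0,0,0,0,0]]'
```

```text
time: 31.98
tool_pos: [0.6273, -0.1725, 0.134]
tool_rot: [0.0, 0.995, 0.097, 0.0]
contact_force: [-0.4, -0.5, -0.3]
gripper_width: -0.003
time: 32.23
tool_pos: [0.628, -0.1723, 0.1337]
tool_rot: [0.0, 0.995, 0.097, -0.0]
contact_force: [0.0, -0.7, -0.2]
gripper_width: 0.0
time: 32.48
tool_pos: [0.6281, -0.1723, 0.1337]
tool_rot: [0.0, 0.995, 0.097, -0.0]
contact_force: [-2.0, -1.6, 1.5]
gripper_width: -0.0
```

```bash
python3 -m creep '[[0,0,0,-0.0001,0,0,0],[0,0,0,-0.0001,0,0,0],[0,0,0,-0.0001,0,0,0],[0,0,0,-0.0001,0,0,0],[0,0,0,-0.0001,0,0,0],[0,0,0,-0.0001,0,0,0],[0,0,0,-0.0001,0,0,0],[0,0,0,-0.0001,0,0,0],[0,0,0,-0.0001,0,0,0],[0,0,0,-0.0001,0,0,0],[0,0,0,-0.0001,0,0,0],[0,0,0,-0.0001,0,0,0],[0,0,0,-0.0001,0,0,0],[0,0,0,-0.0001,0,0,0],[0,0,0,-0.0001,0,0,0],[0,0,0,0,0,0,0]]'; python3 -m creep '[[0,0,0,-0.0002,0,0,0],[0,0,0,-0.0002,0,0,0],[0,0,0,-0.0002,0,0,0],[0,0,0,-0.0003,0,0,0],[0,0,0,-0.0003,0,0,0],[0,0,0,-0.0005,0,0,0],[0,0,0,0,0,0,0]]';  python3 -m creep '[[0,0,0,-0.001,0,0,0],[0,0,0,-0.003,0,0,0],[0,0,0,-0.01,0,0,0],[0,0,0,-0.02,0,0,0],[0,0,0,-0.02,0,-0.016,0],[0,0,0,0,0,-0.016,0],[0,0,0,0,0,0,0],[0,0,0,0,0,0,0]]'
python3 - <<'E'
from h import *
s=st()
im=manip.grab_frame('wrist'); cv2.imwrite(f'pics/w25.png',im)
cv2.imwrite('pics/c25.png',cv2.resize(im[50:200,60:320],None,fx=3,fy=4,interpolation=cv2.INTER_CUBIC))
E
```

```text
time: 33.82
tool_pos: [0.6269, -0.1725, 0.1338]
tool_rot: [-0.0, 0.995, 0.097, 0.0]
contact_force: [0.9, -0.0, -0.6]
gripper_width: -0.0
time: 34.4
tool_pos: [0.6251, -0.1729, 0.1338]
tool_rot: [-0.0, 0.995, 0.097, -0.0]
contact_force: [0.2, 0.3, -0.4]
gripper_width: -0.004
time: 35.07
tool_pos: [0.5725, -0.1837, 0.1671]
tool_rot: [0.001, 0.995, 0.097, 0.001]
contact_force: [1.0, 0.4, -0.5]
gripper_width: -0.001
t 35.07 p [ 0.5725 -0.1837  0.1671] R [[0.981, 0.192, 0.003], [0.192, -0.981, -0.001], [0.002, 0.002, -1.0]] F [ 1.   0.4 -0.5] T [ 0.02  0.01 -0.03] g -0.001
```

View pics/c25.png

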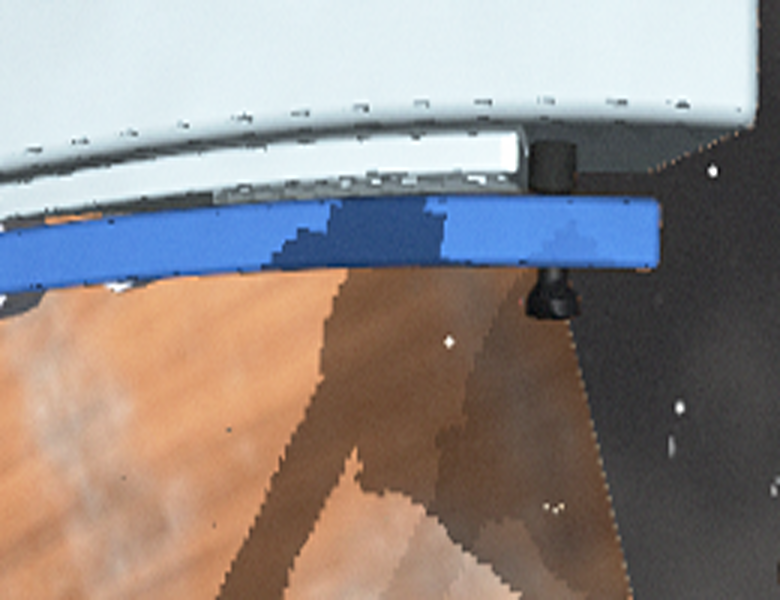

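```bash
python3 -m creep '[[0,0,0,-0.02,0,-0.02,0],[0,0,0,-0.02,0,-0.03,0],[0,0,0,-0.01,0,-0.03,0],[0,0,0,0,0,0,0],[0,0,0,0,0,0,0]]'
python3 - <<'E'
from h import *
s=st()
a=manip.grab_frame('side')[150:280,250:390]; b=manip.grab_frame('wrist')[0:130,60:320]
cv2.imwrite('pics/f_side.png',cv2.resize(a,None,fx=4.5,fy=4.5,interpolation=cv2.INTER_CUBIC))
cv2.imwrite('pics/f_wr.png',cv2.resize(b,None,fx=3,fy=4,interpolation=cv2.INTER_CUBIC))
cv2.imwrite('pics/f_sc.png',manip.grab_frame('scene'))
E
```

```text
time: 35.53
tool_pos: [0.5239, -0.1934, 0.2475]
tool_rot: [0.001, 0.995, 0.097, 0.002]
contact_force: [0.0, -0.6, -0.7]
gripper_width: 0.002
t 35.53 p [ 0.5239 -0.1934  0.2475] R [[0.981, 0.192, 0.003], [0.192, -0.981, -0.002], [0.003, 0.002, -1.0]] F [ 0.  -0.6 -0.7] T [-0.    0.01 -0.04] g 0.002
```

View pics/f_side.png

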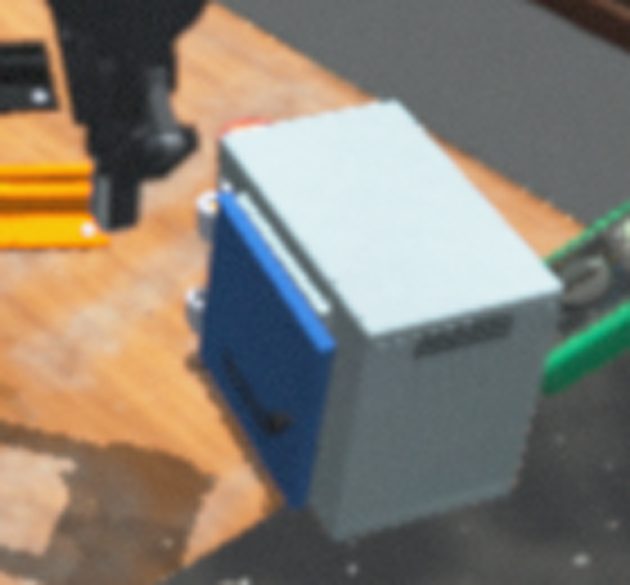

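View pics/f_wr.png

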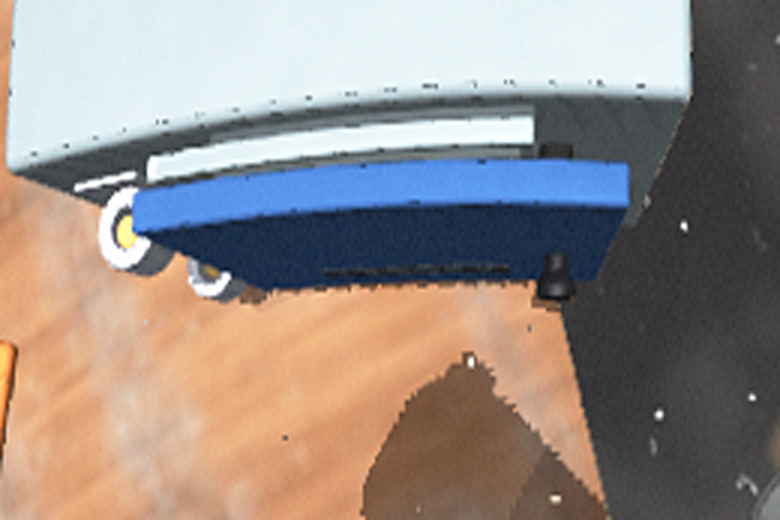

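View pics/f_sc.png

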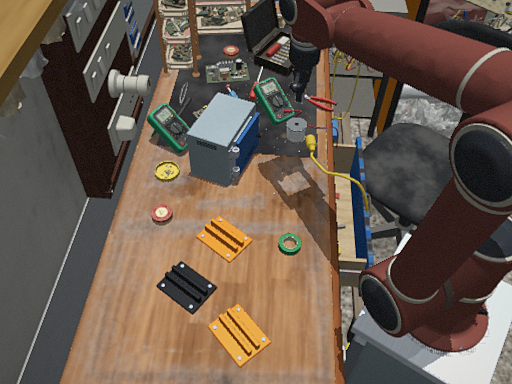

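```bash
python3 -c "
from plant import manip
print(manip.job_done())"
```

```text
the job is handed in; nothing more can be done
None
```

The door is hung on both pins and pushed shut. I handed the job in at about 35.5 s, with the arm clear of everything.

- **Hanging:** I gripped the door from above and found the pin tip by looking down through the upper knuckle's bore with the wrist camera. I lowered the door in steps of 1 mm, then 0.3 mm, until it bottomed at the expected height. The vertical force rose by about 3–4 N there. Then I let go.
- **Closing, first pushes:** The first push stopped about 3.5° short at about 6 N. The gripper linkage had probably touched the cabinet's top edge. I turned the tool and pushed again. The next two pushes met a firm contact at about 5 N, but the door then stood about 3 mm and 1 mm off the stops.
- **Closing, last push:** I pushed with about 2 N and backed off in 0.1 mm steps, and the door stayed put.
- **Last checks:** The door lies at the stop with at most about 0.5 mm showing in the picture, which is within my measuring error. Both pins show in the knuckles. The reel, flux tin and green tape are at the same pixels as at the start. The highest force I read on the door was about 6 N, at the ends of the moves.
- **Weaker measurements:** The cabinet angle came out between 9.7° and 14.8° depending on the camera, and I worked with about 11°. Some lengths from the wrist pictures came out about 4–5 % short. I judged the shut position by the stop contact and the close-up instead.

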